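Load the pigment jar mixer, index its carousel and switch it on

TASK

Load the mixer: stand every loose pigment jar from the bench upright in a carousel nest of its own, pushing the carousel round by its posts to bring empty nests out from under the guard. When all jars are in, turn the carousel until its brass index bar lines up with the pointer at the front, and only then switch the mixer on: the key from the wooden block goes fully into the key switch and is turned clockwise to its stop, and stays there. Do not push the low paint pot beside the mixer about; the other jars, by the lamp and at the far right end of the bench, stay where they are.

Things in the scene. Friction and masses are not known exactly. Their poses are not given: they have to be found in the camera images.
- jar_cobalto_mid (a point): centre (half-way up) of the low, slim pigment jar with screw lid: 48 mm diameter, 58 mm high (the lid, the top quarter, is 3 mm narrower than the body), 0.16 kg, straight sides; stands loose and upright on the bench at the start, to the left or right of the mixer; z axis up. Absent in some starts (None)
- jar_antimon_mid (a point): centre (half-way up) of the tall, slim pigment jar with screw lid: 48 mm diameter, 78 mm high (the lid, the top quarter, is 3 mm narrower than the body), 0.16 kg, straight sides; stands loose and upright on the bench at the start, to the left or right of the mixer; z axis up. Absent in some starts (None)
- jar_ferro_mid (a point): centre (half-way up) of the medium-high, wide pigment jar with screw lid: 54 mm diameter, 68 mm high (the lid, the top quarter, is 3 mm narrower than the body), 0.16 kg, straight sides; stands loose and upright on the bench at the start, to the left or right of the mixer; z axis up. Absent in some starts (None)
- jar_verdete_mid (a point): centre (half-way up) of the low, wide pigment jar with screw lid: 54 mm diameter, 58 mm high (the lid, the top quarter, is 3 mm narrower than the body), 0.16 kg, straight sides; stands loose and upright on the bench at the start, to the left or right of the mixer; z axis up. Absent in some starts (None)
- nest_0 (a point): centre of the floor of one of the three black round jar nests on the carousel, at the height of the disc's upper face, 88 mm from its axis; any jar fits any nest, one jar each: rim 22 mm high above the floor, inside diameter 64 mm, flaring to 69 at the mouth, 78 mm over the outside: hold the jar above the rim; moves with the carousel; z up
- nest_1 (a point): centre of the floor of one of the three black round jar nests on the carousel, at the height of the disc's upper face, 88 mm from its axis; any jar fits any nest, one jar each: rim 22 mm high above the floor, inside diameter 64 mm, flaring to 69 at the mouth, 78 mm over the outside: hold the jar above the rim; moves with the carousel; z up
- nest_2 (a point): centre of the floor of one of the three black round jar nests on the carousel, at the height of the disc's upper face, 88 mm from its axis; any jar fits any nest, one jar each: rim 22 mm high above the floor, inside diameter 64 mm, flaring to 69 at the mouth, 78 mm over the outside: hold the jar above the rim; moves with the carousel; z up
- post_0 (a point): top of one of the four upright steel push posts near the rim of the carousel: 16 mm diameter, 60 mm high above the disc (flange 25 mm diameter, 4 mm high at its foot), 115 mm from the axis, half-way (45 degrees) between the three nests and the bare sector; push sideways on it to turn the carousel
- post_1 (a point): top of one of the four upright steel push posts near the rim of the carousel: 16 mm diameter, 60 mm high above the disc (flange 25 mm diameter, 4 mm high at its foot), 115 mm from the axis, half-way (45 degrees) between the three nests and the bare sector; push sideways on it to turn the carousel
- post_2 (a point): top of one of the four upright steel push posts near the rim of the carousel: 16 mm diameter, 60 mm high above the disc (flange 25 mm diameter, 4 mm high at its foot), 115 mm from the axis, half-way (45 degrees) between the three nests and the bare sector; push sideways on it to turn the carousel
- post_3 (a point): top of one of the four upright steel push posts near the rim of the carousel: 16 mm diameter, 60 mm high above the disc (flange 25 mm diameter, 4 mm high at its foot), 115 mm from the axis, half-way (45 degrees) between the three nests and the bare sector; push sideways on it to turn the carousel
- turntable (a joint): carousel angle (rad, + is counter-clockwise from above, endless both ways, plus any 2 pi): 0 with the index bar at the pointer and the nests left, back and right of the axis; nest_0, 1, 2 lie 270, 180, 90 degrees counter-clockwise of the bar. Disc 270 mm wide, upper face 62 mm above the bench; about 1 N on a post turns it, it stops soon after the push
- index_mark (a point): outer end of the brass index bar (36 x 6 mm, a diamond at its inner end) on the bare sector of the carousel, projected to 136 mm from the axis at the height of the disc's upper face; moves with the carousel
- pointer (a point): tip of the fixed steel index pointer (on a 22 mm wide black block that rises to 67 mm above the bench) in the middle of the mixer's front edge, 136 mm in front of the carousel axis
- mixer: jar mixer, fixed; origin on the bench under the carousel axis; own -x to its front (pointer, loading side, robot), +y left. Grey housing 310 x 310, 44 mm high. Clear guard over the back: from 26 mm ahead of the axis backwards, side walls 149 to 155 mm from the axis, top 162 mm above the bench, 150 mm free below it: jars and posts pass under, but load only ahead of it. Switch console on the right
- keyway (a point): centre of the keyway in the key switch's face, on the console (104 x 84 mm, 78 mm high) at the mixer's right, ahead of the guard: 79 mm above the bench, 92 mm ahead and 196 mm right of the carousel axis; z up; x axis along the slot (turns with the switch). Slot 21 x 9 mm, 34 mm deep, mouth chamfered by 2 mm
- switch_core (a joint): key switch angle (rad): 0 off (slot along the mixer's x axis), grows clockwise from above to the stop at 1.35 = on; light friction (0.05 N m), stays where left. Turned by the key in its slot; play of key in slot about 0.17 rad either way
- key_grip (a point): centre of the black bow of the loose key, 77 mm long, 0.07 kg, upright, z up. Bow 44 mm (key's x) x 12 mm thick (y) x 35 mm high, its middle 59.5 mm above the tip; below it a shank 8 mm long, the collar, and the flat blade 18 mm (x) x 6 mm (y), 28 mm long, slimmer at the tip. It starts with its blade in the slot of the wooden key block: lift straight out. Either way round fits the switch
- key_collar (a point): middle of the underside of the key's collar (30 mm diameter, 5 mm thick), 28 mm above the key's tip: rests on the face of the switch when the key is fully in; z axis along the key, up
- key_block: fixed wooden block 72 x 58 mm, 46 mm high (foot 82 x 68 mm) with a slot 21 x 9 mm along its x axis in the middle of its top that keeps the key; origin at the centre of its underside, z up
- pot_pale: bystander: low plastic pot, 71 mm diameter, 43 mm high, left of the mixer, at the back; leave alone
- painting_rest: bystander, fixed: wooden painting rest left of the mixer, origin at the middle of its round foot (100 mm diameter); a square board 100 x 100 mm, turned and slightly tilted, at 135 to 167 mm height on a post: keep the gripper clear of it
Mind the look-alikes: they are no part of the job. What is shaped like the part that bears jar_cobalto_mid but green is not meant.

How it is judged:
On the way, in this order (a step that is already met when the one before it is completed fails the run):
1. every jar stands upright in a nest of the carousel (angle between each of jar_cobalto_mid, jar_antimon_mid, jar_ferro_mid, jar_verdete_mid's own z axis and vertical below 0.12 rad and ((horizontal distance between jar_cobalto_mid and nest_0 below 0.012 m and z of jar_cobalto_mid in the frame of nest_0 between 0.021 and 0.034 m) or (horizontal distance between jar_cobalto_mid and nest_1 below 0.012 m and z of jar_cobalto_mid in the frame of nest_1 between 0.021 and 0.034 m) or (horizontal distance between jar_cobalto_mid and nest_2 below 0.012 m and z of jar_cobalto_mid in the frame of nest_2 between 0.021 and 0.034 m)) and ((horizontal distance between jar_antimon_mid and nest_0 below 0.012 m and z of jar_antimon_mid in the frame of nest_0 between 0.031 and 0.044 m) or (horizontal distance between jar_antimon_mid and nest_1 below 0.012 m and z of jar_antimon_mid in the frame of nest_1 between 0.031 and 0.044 m) or (horizontal distance between jar_antimon_mid and nest_2 below 0.012 m and z of jar_antimon_mid in the frame of nest_2 between 0.031 and 0.044 m)) and ((horizontal distance between jar_ferro_mid and nest_0 below 0.012 m and z of jar_ferro_mid in the frame of nest_0 between 0.026 and 0.039 m) or (horizontal distance between jar_ferro_mid and nest_1 below 0.012 m and z of jar_ferro_mid in the frame of nest_1 between 0.026 and 0.039 m) or (horizontal distance between jar_ferro_mid and nest_2 below 0.012 m and z of jar_ferro_mid in the frame of nest_2 between 0.026 and 0.039 m)) and ((horizontal distance between jar_verdete_mid and nest_0 below 0.012 m and z of jar_verdete_mid in the frame of nest_0 between 0.021 and 0.034 m) or (horizontal distance between jar_verdete_mid and nest_1 below 0.012 m and z of jar_verdete_mid in the frame of nest_1 between 0.021 and 0.034 m) or (horizontal distance between jar_verdete_mid and nest_2 below 0.012 m and z of jar_verdete_mid in the frame of nest_2 between 0.021 and 0.034 m))), for 0.2 s.
2. with the jars in, the carousel rests with its index bar at the pointer (all of step 1 and horizontal distance between index_mark and pointer below 0.009 m and velocity of joint turntable between -0.03 and 0.03 rad/s), for 0.3 s.
3. the key is fully in the switch and turned to on, the carousel at its mark (horizontal distance between key_collar and keyway below 0.005 m and z of key_collar in the frame of keyway below 0.006 m and angle between key_grip's own z axis and vertical below 0.2 rad and value of joint switch_core above 1.2 rad and horizontal distance between index_mark and pointer below 0.009 m), for 0.2 s.
At the end, for the whole second after the job is handed in: every jar stands upright (7 degrees) on the floor of its own nest, 12 mm from its centre at most; the index bar is within 9 mm (4 degrees) of the pointer, carousel still; the key is in the switch, collar within 6 mm of the face, turned past 1.2 of 1.35 rad (all of step 1 and all of step 3 and velocity of joint turntable between -0.03 and 0.03 rad/s); the robot touches nothing.
It fails at once if the low paint pot is pushed more than 5 cm away (distance of pot_pale from where it was at the start of the episode above 0.05 m).
Of jar_cobalto, jar_antimon, jar_ferro, jar_verdete only 2 to 3 are there at a start; the rules pass over those that are not, and their reading is None.
At some moment in a run one of jar_cobalto, jar_antimon, jar_ferro, jar_verdete may be knocked a few centimetres aside while the robot is not near it.
It also fails if it takes over 210 s, if anything falls off the work surface, if the arm or the gripper's body presses on something with over 40 N, if the wrist force passes 120 N, or if a joint passes its speed limit or range.

ROBOT

A 6-joint arm with a two-finger parallel gripper is mounted at the origin on a cart in front of the work surface, level with it; the furniture and walls round the work are solid. World frame = base frame: x ahead of the robot, y to its left, z up, the work surface at z = 0. Lengths are in m, angles in rad, forces in N, time in s.
With the tool pointing down it reaches from about 0.275 to 0.775 m from the base axis. Payload 14.6 kg.
Tool frame: the origin (TCP) lies between the finger pads; the fingertips stand 22 mm ahead of it and the grasp point (between the pads) lies 3 mm ahead of it (bot.tips_ahead is the distance from the TCP to the fingertips, in m); z points along the fingers, y is the line along which they close (so a half turn about z gives the same grasp; the last joint's range is limited). The gripper opens to 85 mm and grips with 20 to 120 N. Pads are 22 mm wide; open, the fingers measure 114 mm over their backs; the gripper's body (76 mm by 85 mm) begins 54 mm behind the grasp point. The pads swing forward as they close: fully open they stand 13 mm farther back than shut.
Start: joints at [1.047, 0.263, -0.048, 1.259, 0, 1.415], TCP at [0.189, 0.49, 0.253] pointing down, gripper open.
Joint ranges: [-2.65, 2.65], [-0.89, 1.7], [-1.18, 1.37], [-2.13, 2.11], [-1.35, 1.29], [-3.14, 3.14]. Speed limits (rad/s): [1.89, 1.89, 2.57, 2.79, 3.14, 3.14].

INTERFACE

Orientations are given as a unit quaternion [x, y, z, w].
In Python, from bench import bot gives the robot as it stands. The module is installed in compiled form; this text tells all that it offers.
- The arm moves only by the tool servo_tool, never from a script. Its argument "plan" is a list of rows, each a list of 3 entries, a list of its own where there are three numbers: the closure, from -1 (fully open) to 1 (shut), so that 0 is half open, then the shift along the tool's x, y, z in m, then the turn about the tool's z in rad. A call has 1 to 8 rows; each row shifts and turns the commanded pose from where the row before left it, along the tool's axes as they then stand; what a row does not reach is not made up. A row lasts 1/12 s, in which the tool goes at most 41.7 mm and 7.16 degrees, less where a joint would pass 70% of its speed; a pose out of reach is approached as far as the arm can. A call with a gripper value outside its range is refused whole. The fingers move at their own pace and stop on an object; "force" is the grip in N (left out, the last holds). Time passes only in rows, so rows that do not move let the fingers close. It gives the time, the measured TCP pose, the force, the opening and the grip force at its end, in the units of the state.
- bot.observe(): the state, without advancing time (a new reading comes with each control period).
- bot.snapshot(name): name is "scene" or "top" or "wrist"; returns a dict with "image" (400x640x3 uint8, red, green, blue), "fovy" (degrees; the focal length in pixels is half the picture's height over the tangent of half this angle, whatever the lens; pixels are square), "cx", "cy" (the principal point, pixels), "R" (3x3) and "t" (3): a world point X has camera coordinates R X + t. Camera axes: x right, y down, z forward; pixel columns grow to the right and rows downward; lengths in m; the calibration is good to about 2 mm. A picture is of the moment at which its call begins. There is no depth.
- bot.close_job(): hands the job in; it is judged then, once.
The state is a dict: "time": time; "qpos": joint angles; "joint_velocities": joint speeds; "joint_efforts": joint torques, N m; "position": TCP position; "orientation": TCP orientation; "wrist_force": force on the tool from outside, world axes, zero at the start; "torque": the same for the moment, N m; "grip_width": finger opening in m; "gripper_force": force on a finger pad.
Only numpy, scipy, OpenCV 4.12 (cv2) and the standard library are available. Lean on these libraries where they do the work, as an engineer would, in place of code of your own. Each camera call takes 0.05 s, during which the arm holds its last target. There are 200 camera calls.

## Working session

There is one attempt and no reset: what is moved stays moved. The work goes in short steps, Python scripts to look and compute and a tool call to move; the robot and the scene stay as the last step left them, time stands still between calls to the robot, and variables do not carry over. Pictures are saved under pics/ and viewed, at most 14 in all, crops included, and the job is handed in when it is done.

Besides the shell and the picture viewer there is one more tool, called after "Emit:" as name([rows], argument=value, ...), one row to a line, values as JSON. servo_tool: Moves the arm, as the interface text tells. Its arguments: {"type":"object","properties":{"plan":{"type":"array","items":{"type":"array"}},"force":{"type":"number"}},"required":["plan"]}

```bash
mkdir -p pics; cat > h.py <<'E'
import numpy as np,cv2
from bench import bot
from scipy.spatial.transform import Rotation as Ro
def snap(n,f):
    s=bot.snapshot(n); cv2.imwrite(f'pics/{f}.png',s['image'][:,:,::-1]); 
    import pickle; pickle.dump(s,open(f'pics/{f}.pkl','wb')); return s
def load(f):
    import pickle; return pickle.load(open(f'pics/{f}.pkl','rb'))
def foc(s): return s['image'].shape[0]/2/np.tan(np.radians(s['fovy'])/2)
def px2w(s,u,v,z):
    R=np.array(s['R']);t=np.array(s['t']);c=-R.T@t
    d=R.T@np.array([(u-s['cx'])/foc(s),(v-s['cy'])/foc(s),1]); return c+d*(z-c[2])/d[2]
def w2px(s,X):
    p=np.array(s['R'])@np.array(X)+np.array(s['t']); return np.array([s['cx'],s['cy']])+foc(s)*p[:2]/p[2]
E
python3 - <<'E'
from h import *
for n in('scene','top'):
    s=snap(n,n+'0'); print(n,s['fovy'],-np.array(s['R']).T@s['t'])
print(bot.observe())
E
```

```text
scene 49.404921757819764 [-0.0198507  -0.79097196  0.89251431]
top 51.803681597767195 [ 0.39554114 -0.01012717  1.61365988]
{'time': 0.1, 'qpos': array([ 1.04670277e+00,  2.63461589e-01, -4.88451142e-02,  1.25941258e+00,
       -3.74986027e-05,  1.41552083e+00]), 'joint_velocities': array([ 3.95143657e-04, -6.68420309e-04,  3.08427047e-03,  4.00299647e-04,
       -4.39544765e-05, -1.00606702e-03]), 'joint_efforts': array([ 5.22785238e-03, -6.38577247e+01,  3.85063934e+01,  9.93909664e-03,
       -2.39441243e-05,  2.68985167e-05]), 'position': array([0.18915934, 0.48950076, 0.25289059]), 'orientation': array([ 1.83365586e-01,  9.83044683e-01, -4.41355459e-04, -1.36081497e-04]), 'wrist_force': array([ 0.65368425,  0.22670523, -1.11776314]), 'torque': array([0.01375429, 0.02225864, 0.05623223]), 'gripper_force': 0.0, 'grip_width': 0.0851769791727842}
```

View pics/scene0.png

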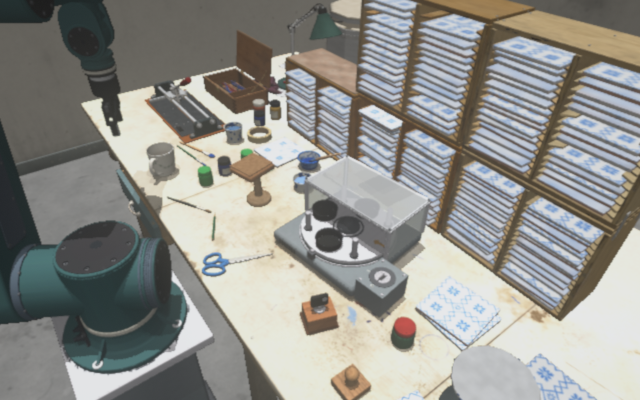

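View pics/top0.png

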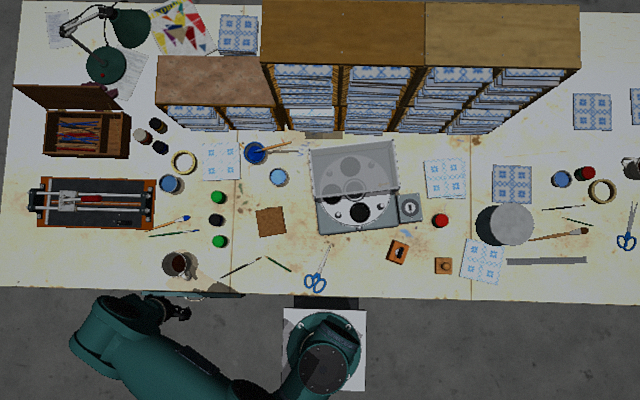

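```bash
python3 - <<'E'
from h import *
a=load('scene0')['image'][:,:,::-1];b=load('top0')['image'][:,:,::-1]
def c(i,x,y,w,h,W,H): return cv2.resize(i[y:y+h,x:x+w],(W,H),interpolation=cv2.INTER_CUBIC)
o=np.vstack([np.hstack([c(a,190,140,80,60,400,300),c(b,200,185,80,60,400,300)]),np.hstack([c(b,300,130,170,130,400,300),c(a,270,180,160,120,400,300)])])
cv2.imwrite('pics/c1.png',o)
E
```

```text
(no output)
```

View pics/c1.png

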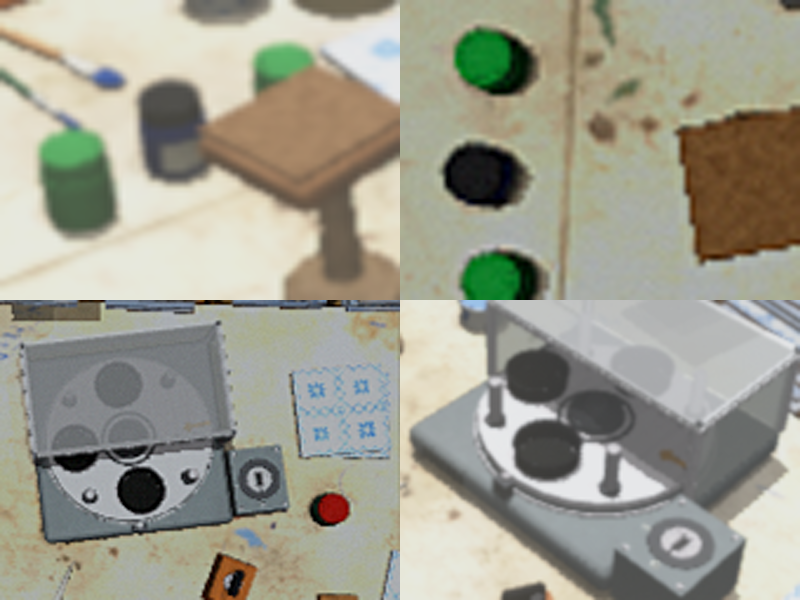

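```bash
python3 - <<'E'
from h import *
s=load('top0')
im=s['image']; hsv=cv2.cvtColor(im,cv2.COLOR_RGB2HSV)
for n,(u,v),z in [('g1',(218,197),.058),('blk',(216.5,220),.058),('g2',(218,241),.058),('red',(440,220),.068),('keyblk',(398,253),.046),('console',(409.5,207.5),.078),('index pointer',(359.5,353*130/300),.067),('rest',(271,222),.15)]:
    print(n,px2w(s,u,v,z))
# lid blobs area
for n,m in [('green',(hsv[...,0]>45)&(hsv[...,0]<75)&(hsv[...,1]>150)&(hsv[...,2]>90)),('red',((hsv[...,0]<6)|(hsv[...,0]>174))&(hsv[...,1]>170)&(hsv[...,2]>110))]:
    k,l,st,c=cv2.connectedComponentsWithStats(m.astype('uint8'))
    for i in range(1,k):
        if st[i,4]>30: print(n,st[i],c[i],px2w(s,*c[i],.058))
print(foc(s)/(1.6137-.058))
a=load('scene0')['image'][:,:,::-1]
E
```

```text
g1 [0.56385793 0.41872931 0.058     ]
blk [0.47598014 0.41978725 0.058     ]
g2 [0.39686403 0.40987968 0.058     ]
red [ 0.49845995 -0.42227916  0.068     ]
keyblk [ 0.37089862 -0.27039913  0.046     ]
console [ 0.54143121 -0.30607794  0.078     ]
index pointer [ 0.7462624  -0.11623449  0.067     ]
rest [0.46943375 0.19930043 0.15      ]
green [211 191  11  11  93] [216. 196.] [0.56748924 0.42658481 0.058     ]
green [213 236  11  11  98] [217.79591837 240.95918367] [0.39699571 0.41066037 0.058     ]
red [186  14  13   7  56] [192.28571429  16.33928571] [1.28522352 0.55990993 0.058     ]
red [196  19   9  14  70] [200.27142857  25.58571429] [1.24729095 0.52574853 0.058     ]
red [436 214  12  12 120] [441.59166667 219.7       ] [ 0.50042179 -0.43092068  0.058     ]
264.7361752954206
```

```bash
python3 - <<'E'
from h import *
t=load('top0');s=load('scene0')
hsv=cv2.cvtColor(s['image'],cv2.COLOR_RGB2HSV)
for n,m in [('green',(hsv[...,0]>45)&(hsv[...,0]<75)&(hsv[...,1]>150)&(hsv[...,2]>110)),('red',((hsv[...,0]<6)|(hsv[...,0]>174))&(hsv[...,1]>170)&(hsv[...,2]>120))]:
    k,l,st,c=cv2.connectedComponentsWithStats(m.astype('uint8'))
    for i in range(1,k):
        if st[i,4]>30: print(n,st[i],c[i])
for n,p in [('red',(441.5,219.7)),('g2',(217.8,241)),('g1',(216,196)),('blk',(216,220))]:
    for z in(.058,.068,.078): 
        X=px2w(t,*p,z); print(n,z,X.round(3),w2px(s,X),w2px(s,[X[0],X[1],0]))
a=s['image'][:,:,::-1]
o=np.hstack([cv2.resize(a[305:365,365:445],(400,300)),cv2.resize(a[140:200,190:270],(400,300))]);cv2.imwrite('pics/c2.png',o)
E
```

```text
red 0.058 [ 0.5   -0.431  0.058] [403.36515207 324.3230884 ] [400.02861619 339.15798745]
red 0.068 [ 0.5   -0.428  0.068] [402.90091888 320.98934556] [399.01349198 338.49667211]
red 0.078 [ 0.499 -0.425  0.078] [402.43206224 317.62240086] [398.00105784 337.83710925]
g2 0.058 [0.397 0.411 0.058] [203.15136667 168.58712887] [205.70207795 182.49161964]
g2 0.068 [0.397 0.408 0.068] [203.04117232 166.49070484] [206.03814655 182.87024809]
g2 0.078 [0.397 0.405 0.078] [202.92977134 164.37132512] [206.37497194 183.24972916]
g1 0.058 [0.567 0.427 0.058] [245.58229343 150.98094273] [247.02228615 164.49782075]
g1 0.068 [0.566 0.424 0.068] [245.43779709 149.02293646] [247.13233496 164.94525411]
g1 0.078 [0.565 0.421 0.078] [245.29170118 147.04325498] [247.24269814 165.3939656 ]
blk 0.058 [0.476 0.422 0.058] [222.96577415 159.69088035] [224.97908028 173.40714946]
blk 0.068 [0.475 0.419 0.068] [222.83921502 157.66445431] [225.20613947 173.82190309]
blk 0.078 [0.475 0.416 0.078] [222.71126243 155.61571649] [225.43377905 174.23771689]
```

View pics/c2.png

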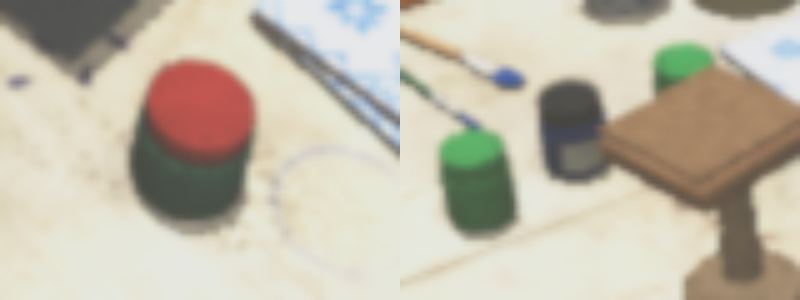

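Emit:
servo_tool([
  [-1,[0,0,0],-0.123],
  [-1,[0,0,0],-0.123],
  [-1,[0,0,0],-0.123],
  [-1,[-0.04,-0.01,0],0],
  [-1,[-0.04,-0.01,0],0],
  [-1,[-0.04,-0.01,0],0],
  [-1,[-0.04,-0.01,0],0],
  [-1,[-0.03,-0.01,0],0],
])

```text
time: 0.77
position: [0.3819, 0.4388, 0.2528]
orientation: [0.0, 1.0, -0.0, -0.0]
wrist_force: [0.0, 0.6, 0.2]
grip_width: 0.0856
gripper_force: 0.0
```

```bash
cat >> h.py <<'E'
def go(x,y,z,ya=None):
    """print turn (tool z) needed for tool-y heading ya (deg), then shift in tool axes after that turn"""
    o=bot.observe();p=np.array(o['position']);M=Ro.from_quat(o['orientation']).as_matrix()
    a=np.degrees(np.arctan2(M[1,1],M[0,1])); ya=a if ya is None else ya
    d=(ya-a+90)%180-90
    M2=Ro.from_euler('z',d,degrees=True).as_matrix()@M
    print('pos',p.round(4),'yhead',a.round(1),'turn',round(-np.radians(d),3),'shift',(M2.T@(np.array([x,y,z])-p)).round(4),'t',o['time'],'w',o['grip_width'],'tilt',np.degrees(np.arccos(-M[2,2])).round(2),'F',np.round(o['wrist_force'],1))
E
python3 - <<'E'
from h import *
print(bot.tips_ahead)
go(.476,.422,.15,90)
s=snap('wrist','w1')
print(w2px(s,[.476,.422,.058]),-np.array(s['R']).T@s['t'])
E
```

```text
0.022
pos [0.3819 0.4388 0.2528] yhead 90.0 turn -0.001 shift [-0.0941 -0.0167  0.1028] t 0.7667 w 0.0855952893332258 tilt 0.02 F [0.  0.6 0.2]
[296.69628071 267.82620675] [0.3082984  0.43777611 0.37183623]
```

View pics/w1.png

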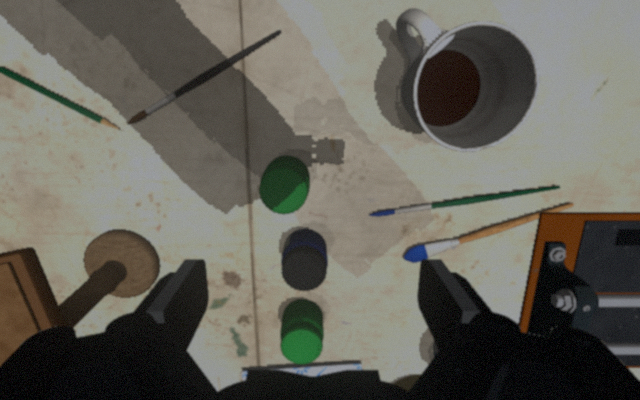

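```bash
python3 - <<'E'
from h import *
s=load('w1'); im=s['image']
print(px2w(s,304,269,.058),px2w(s,288,193,.058),px2w(s,302,341,.058))
g=im.max(2)[215:305,270:345]
m=(g<75).astype('uint8'); k,l,st,c=cv2.connectedComponentsWithStats(m)
print(st,c)
for r in range(225,300,8): print(r,im[r,276:336:4].sum(1)//3)
E
```

```text
[0.47726428 0.42906743 0.058     ] [0.40044622 0.41509807 0.058     ] [0.56040777 0.42639124 0.058     ]
[[   0    0   75   90 4306]
 [  12   13   45   62 2315]
 [  18   83   29    7  129]] [[38.74802601 43.37505806]
 [34.05572354 44.22678186]
 [31.48837209 86.95348837]]
225 [146 150 147 149 151 141 135 124 118 123 120 114 118 130 128]
233 [144 149  99  90  46  32  29  32  33  31  38 106 117 119 121]
241 [150 102  85  50  33  40  38  40  44  35  40  34  59 117 120]
249 [149  95  43  42  37  34  35  31  32  34  31  42  33 122 134]
257 [146 139  32  37  46  43  44  46  43  33  40  39  39 133 132]
265 [143 130  40  42  42  40  38  44  40  44  43  41  32 132 146]
273 [147 140  44  44  40  42  40  38  41  43  40  41  41 146 147]
281 [143 144 116  39  40  40  41  45  41  41  45  38 125 140 146]
289 [138 145 141 145 140  85  45  42  54  85 128 140 138 142 148]
297 [143 144 138 128 106 101  95 110 128 129 129 126 139 141 136]
```

Emit:
servo_tool([
  [-1,[-0.032,-0.004,0.03],0],
  [-1,[-0.032,-0.004,0.02],0],
  [-1,[-0.031,-0.003,0.02],0],
  [-1,[0,0,0.04],0],
  [-1,[0,0,0.04],0],
  [-1,[0,0,0.03],0],
  [-1,[0,0,0.025],0],
  [-1,[0,0,0],0],
])

```text
time: 1.48
position: [0.4702, 0.4272, 0.0449]
orientation: [-0.0, 1.0, -0.002, -0.003]
wrist_force: [-1.1, -0.2, -0.3]
grip_width: 0.0852
gripper_force: 0.0
```

Emit:
servo_tool([
  [0,[0,0,0],0],
  [1,[0,0,0],0],
  [1,[0,0,0],0],
  [1,[0,0,0],0],
  [1,[0,0,0],0],
  [1,[0,0,0],0],
  [1,[0,0,0],0],
  [1,[0,0,0],0],
], force=30)

```text
time: 2.15
position: [0.4734, 0.4297, 0.0521]
orientation: [-0.0, 1.0, 0.001, 0.001]
wrist_force: [-0.3, -0.2, 6.8]
grip_width: 0.0467
gripper_force: 29.8
```

Emit:
servo_tool([
  [1,[0,0,-0.01],0],
  [1,[0,0,-0.02],0],
  [1,[0,0,-0.03],0],
  [1,[0,0,-0.04],0],
  [1,[0,0,-0.04],0],
  [1,[0,0,-0.04],0],
  [1,[0,0,-0.02],0],
  [1,[0,0,0],0],
])

```text
time: 2.82
position: [0.4736, 0.4298, 0.2565]
orientation: [-0.0, 1.0, 0.003, 0.004]
wrist_force: [0.9, 0.3, -1.4]
grip_width: 0.0469
gripper_force: 31.8
```

Emit:
servo_tool([
  [1,[0,0,-0.03],0],
  [1,[0,-0.03,-0.01],0],
  [1,[0,-0.04,0],0],
  [1,[0,-0.04,0],0],
  [1,[0,-0.04,0],0],
  [1,[0,-0.04,0],0],
  [1,[0,-0.04,0],0],
  [1,[0,-0.04,0],0],
])

```text
time: 3.48
position: [0.4716, 0.1572, 0.2901]
orientation: [-0.0, 1.0, 0.0, 0.0]
wrist_force: [1.2, 0.2, -1.9]
grip_width: 0.0467
gripper_force: 32.1
```

Emit:
servo_tool([
  [1,[0,-0.04,0],0],
  [1,[0,-0.04,0],0],
  [1,[0,-0.04,0],0],
  [1,[0,-0.04,0],0],
  [1,[0,-0.04,0],0],
  [1,[0,-0.03,0],0],
  [1,[0,-0.01,0],0],
  [1,[0,0,0],0],
])

```text
time: 4.15
position: [0.4723, -0.083, 0.2898]
orientation: [0.002, 1.0, -0.0, -0.0]
wrist_force: [-0.1, -0.2, -2.4]
grip_width: 0.0463
gripper_force: 32.1
```

```bash
python3 - <<'E'
from h import *
go(.47,-.08,.29,90)
s=snap('wrist','w2')
t=load('top0')
for n,u,v,z in[('pointer',358.65,227.5,.067),('FL',319,234.4,.044),('FR',397.8,226.2,.044),('nest',359.9,212.3,.084),('postR',380.75,206.3,.122),('postL',338.25,214.9,.122),('key',410,208,.079)]: print(n,px2w(t,u,v,z).round(4))
E
```

```text
pos [ 0.4723 -0.083   0.2898] yhead 89.8 turn -0.003 shift [ 0.0023  0.003  -0.0002] t 4.15 w 0.046341848914824055 tilt 0.02 F [-0.1 -0.2 -2.4]
pointer [ 0.462  -0.1187  0.067 ]
FL [0.4326 0.0298 0.044 ]
FR [ 0.4721 -0.2689  0.044 ]
nest [ 0.518 -0.121  0.084]
postR [ 0.5388 -0.1934  0.122 ]
postL [ 0.5033 -0.04    0.122 ]
key [ 0.5395 -0.3078  0.079 ]
```

View pics/w2.png

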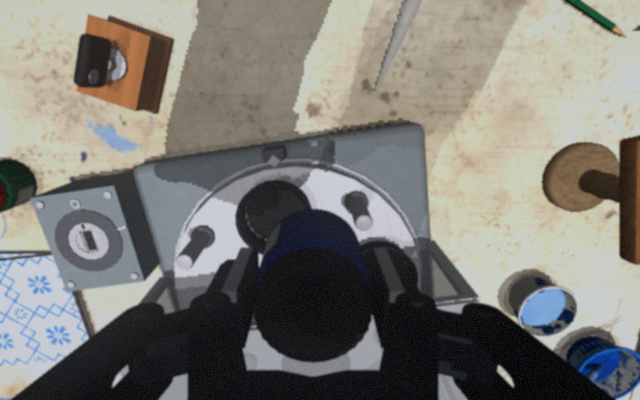

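```bash
cat > fit.py <<'E'
from h import *
from scipy.optimize import least_squares
def model(p):
    x,y,th,ta=p
    W=lambda a,b,z:[x+a*np.cos(th)-b*np.sin(th),y+a*np.sin(th)+b*np.cos(th),z]
    pol=lambda r,d,z:W(-r*np.cos(np.radians(d)),-r*np.sin(np.radians(d)),z) # d ccw from front
    tb=np.degrees(ta)
    return dict(ptr=W(-.136,0,.067),key=W(-.092,-.196,.079),FL=W(-.155,.155,.044),FR=W(-.155,-.155,.044),
      n0=pol(.088,tb+270,.084),n1=pol(.088,tb+180,.084),n2=pol(.088,tb+90,.084),
      p45=pol(.115,tb+45,.122),p135=pol(.115,tb+135,.122),p225=pol(.115,tb+225,.122),p315=pol(.115,tb+315,.122),
      idx=pol(.136,tb,.062),axis=W(0,0,0))
def fit(obs,p0,free=(0,1,2,3)):
    p0=np.array(p0,float);free=list(free)
    def full(q): p=p0.copy();p[free]=q;return p
    f=lambda q:np.concatenate([w2px(s,model(full(q))[k])-np.array(uv) for s,k,uv in obs])
    r=least_squares(f,p0[free],loss='soft_l1');print('res',f(r.x).reshape(-1,2).round(1).tolist());return full(r.x)
E
python3 - <<'E'
from fit import *
s=load('w2')
o=[(s,'key',(89,239)),(s,'FL',(423,123)),(s,'FR',(134,166)),(s,'p225',(363,215)),(s,'p315',(188,258))]
for p in [(s,'x',0)]: pass
r=fit(o,[.6,-.11,.13,1.6]);print(r)
for k,v in model(r).items(): print(k,np.round(v,4),w2px(s,v).round(0))
E
```

```text
res [[0.1, 0.5], [4.9, -8.5], [-7.5, -1.8], [1.6, 1.3], [-4.0, 2.6]]
[ 0.60264481 -0.09844671  0.15974303  1.66672925]
ptr [ 0.4684 -0.1201  0.067 ] [276. 163.]
key [ 0.543  -0.3066  0.079 ] [ 89. 239.]
FL [0.425  0.0299 0.044 ] [428. 114.]
FR [ 0.4743 -0.2761  0.044 ] [127. 164.]
n0 [ 0.5175 -0.1207  0.084 ] [275. 217.]
n1 [ 0.5804 -0.0133  0.084 ] [383. 275.]
n2 [ 0.6878 -0.0762  0.084 ] [321. 363.]
p45 [ 0.7019 -0.1566  0.122 ] [241. 402.]
p135 [0.6608 0.0008 0.122 ] [401. 368.]
p225 [ 0.5034 -0.0403  0.122 ] [365. 216.]
p315 [ 0.5445 -0.1977  0.122 ] [184. 261.]
idx [ 0.637 -0.23   0.062] [182. 311.]
axis [ 0.6026 -0.0984  0.    ] [302. 258.]
```

```bash
python3 - <<'E'
from h import *
a=load('w2')['image'][:,:,::-1]
a=np.clip(a.astype(float)*1.6,0,255).astype('uint8')
cv2.imwrite('pics/c3.png',cv2.resize(a[120:290,170:410],None,fx=3.3,fy=3.3,interpolation=cv2.INTER_CUBIC))
E
```

```text
(no output)
```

View pics/c3.png

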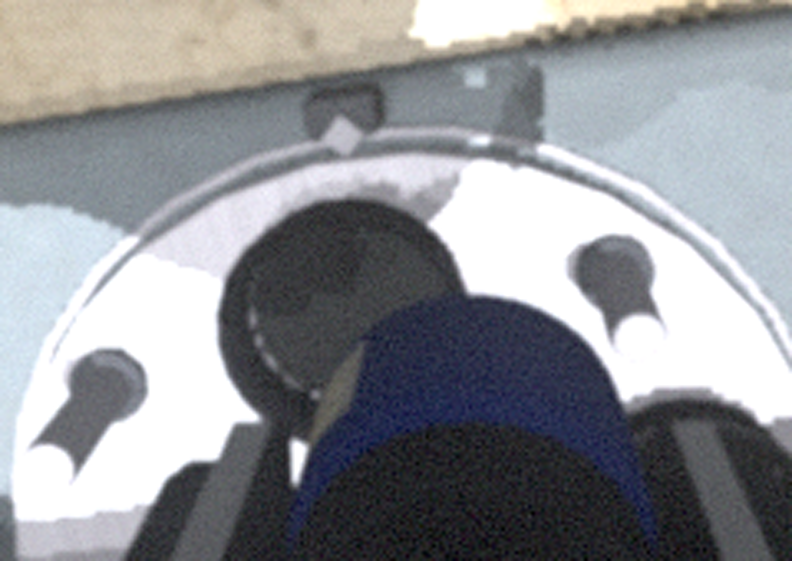

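```bash
python3 - <<'E'
from fit import *
s=load('w2')
o=[(s,'key',(89,239)),(s,'p225',(363.3,219.5)),(s,'p315',(185.5,261)),(s,'ptr',(274,166.5))]
r=fit(o,[.6,-.11,.13,1.6]);print(r)
for k,v in model(r).items(): print(k,np.round(v,4),w2px(s,v).round(0))
# lid/jar position in hand:
go(*model(r)['n0'][:2],.29,90)
E
```

```text
res [[-0.8, 0.7], [1.1, 0.1], [-2.2, 0.4], [1.3, -1.8]]
[ 0.60485896 -0.09996796  0.15028385  1.66181607]
ptr [ 0.4704 -0.1203  0.067 ] [275. 165.]
key [ 0.5432 -0.3075  0.079 ] [ 88. 240.]
FL [0.4284 0.0301 0.044 ] [428. 118.]
FR [ 0.4748 -0.2764  0.044 ] [126. 165.]
n0 [ 0.5194 -0.121   0.084 ] [275. 219.]
n1 [ 0.5838 -0.0145  0.084 ] [382. 278.]
n2 [ 0.6903 -0.0789  0.084 ] [318. 365.]
p45 [ 0.7033 -0.1595  0.122 ] [239. 403.]
p135 [ 0.6644 -0.0016  0.122 ] [398. 371.]
p225 [ 0.5065 -0.0404  0.122 ] [364. 220.]
p315 [ 0.5453 -0.1984  0.122 ] [183. 261.]
idx [ 0.6374 -0.232   0.062 ] [180. 311.]
axis [ 0.6049 -0.1     0.    ] [300. 259.]
pos [ 0.4723 -0.0816  0.2898] yhead 89.9 turn -0.002 shift [-0.0471 -0.0394 -0.0002] t 4.2 w 0.04698601176189296 tilt 0.02 F [ 0.4 -0.1 -2.5]
```

```bash
python3 - <<'E'
from h import *
s=load('w2');print(px2w(s,313,303,.296))
E
```

```text
[ 0.47298691 -0.08398871  0.296     ]
```

Emit:
servo_tool([
  [1,[-0.022,-0.02,0.01],0],
  [1,[-0.021,-0.021,0.03],0],
  [1,[0,0,0.04],0],
  [1,[0,0,0.03],0],
  [1,[0,0,0.02],0],
  [1,[0,0,0],0],
  [1,[0,0,0],0],
])

```text
time: 4.78
position: [0.5151, -0.1203, 0.1604]
orientation: [-0.001, 1.0, 0.0, -0.001]
wrist_force: [-0.4, 0.8, -0.6]
grip_width: 0.0463
gripper_force: 32.0
```

```bash
python3 - <<'E'
from h import *
go(.517,-.122,.115)
E
```

```text
pos [ 0.5151 -0.1203  0.1604] yhead 90.1 turn -0.0 shift [-0.002  -0.0017  0.0454] t 4.7833 w 0.046258874501983974 tilt 0.09 F [-0.4  0.8 -0.6]
```

Emit:
servo_tool([
  [1,[-0.003,-0.001,0.015],0],
  [1,[0,0,0.015],0],
  [1,[0,0,0.01],0],
  [1,[0,0,0.005],0],
  [1,[0,0,0],0],
  [1,[0,0,0],0],
])

```text
time: 5.28
position: [0.519, -0.1227, 0.1166]
orientation: [-0.0, 1.0, -0.0, 0.001]
wrist_force: [-0.7, 0.2, -2.3]
grip_width: 0.0462
gripper_force: 32.2
```

Emit:
servo_tool([
  [-0.4,[0,0,0],0],
  [-0.4,[0,0,0],0],
  [-0.4,[0,0,0],0],
  [-0.4,[0,0,-0.02],0],
  [-0.4,[0,0,-0.04],0],
  [-0.4,[0.01,0,-0.04],0],
  [-0.4,[0.03,0,-0.04],0],
  [-0.4,[0.03,0,0],0],
])

```text
time: 5.95
position: [0.4554, -0.1237, 0.2543]
orientation: [-0.0, 1.0, -0.002, 0.004]
wrist_force: [1.1, -1.3, 0.2]
grip_width: 0.0595
gripper_force: 0.0
```

```bash
python3 - <<'E'
from h import *
go(.517,-.122,.115)
snap('wrist','w3')
E
```

```text
pos [ 0.4554 -0.1237  0.2543] yhead 90.1 turn -0.0 shift [-0.0605  0.0021  0.1398] t 5.95 w 0.05949939585341479 tilt 0.49 F [ 1.1 -1.3  0.2]
```

View pics/w3.png

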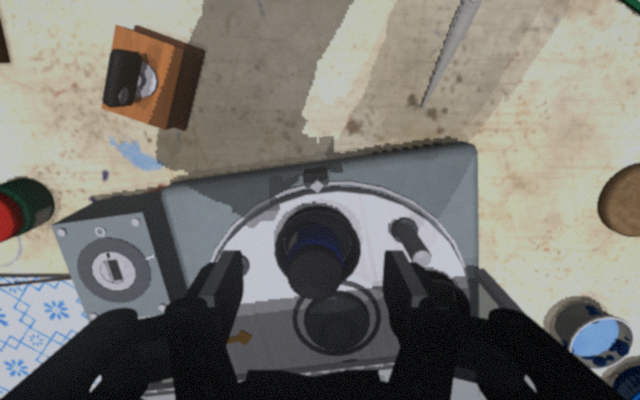

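Emit:
servo_tool([
  [0.3,[0,0,0],0.11],
  [0.3,[0,0,0],0.11],
  [0.3,[0,0,0],0.11],
  [0.3,[0,0,0],0.11],
  [0.3,[0,0,0],0.106],
  [0.3,[0,0.035,0.015],0],
  [0.3,[0,0.035,0.015],0],
  [0.3,[0,0.028,0.015],0],
])

```text
time: 6.67
position: [0.5051, -0.0377, 0.2035]
orientation: [0.27, 0.963, 0.0, 0.001]
wrist_force: [-0.0, -0.1, 0.2]
grip_width: 0.0294
gripper_force: 0.0
```

```bash
python3 - <<'E'
from h import *
s=load('w3');print(px2w(s,421,257,.122))
go(.5065,-.0404,.122,58.8)
s=snap('wrist','w4'); print(w2px(s,[.5065,-.0404,.122]))
print(s['image'][:,:,::-1].shape); cv2.imwrite('pics/w4b.png',np.clip(s['image'][:,:,::-1]*1.4,0,255).astype('uint8'))
E
```

```text
[ 0.50768989 -0.04198033  0.122     ]
pos [ 0.5051 -0.0377  0.2035] yhead 58.7 turn -0.002 shift [-0.0025 -0.0017  0.0815] t 6.6667 w 0.029380199476737288 tilt 0.07 F [-0.  -0.1  0.2]
[310.93195156 220.00126082]
(400, 640, 3)
```

View pics/w4b.png

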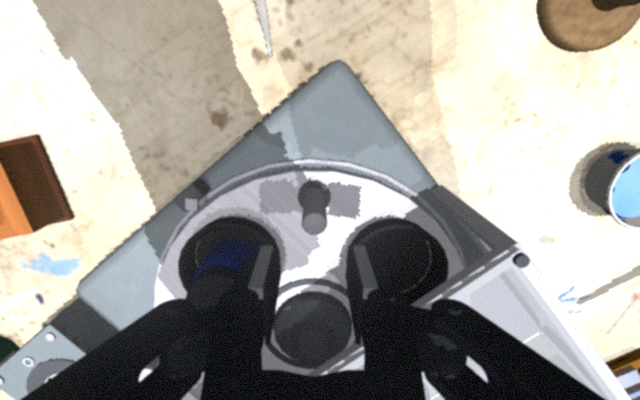

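Emit:
servo_tool([
  [0.3,[-0.003,-0.002,0.02],0],
  [0.3,[0,0,0.03],0],
  [0.3,[0,0,0.032],0],
  [0.3,[0,0,0],0],
  [0.3,[0,-0.006,0],0],
  [0.3,[-0.0007,-0.0126,0],-0.11],
  [0.3,[-0.0007,-0.0126,0],-0.11],
  [0.3,[-0.0007,-0.0126,0],-0.11],
])

```text
time: 7.38
position: [0.4892, -0.0833, 0.124]
orientation: [0.105, 0.994, -0.0, 0.001]
wrist_force: [2.2, 1.1, 0.1]
grip_width: 0.0298
gripper_force: 0.8
```

Emit:
servo_tool([
  [0.3,[-0.0007,-0.0126,0],-0.11],
  [0.3,[-0.0007,-0.0126,0],-0.11],
  [0.3,[-0.0007,-0.0126,0],-0.11],
  [0.3,[-0.0007,-0.0126,0],-0.11],
  [0.3,[-0.0007,-0.0126,0],-0.11],
  [0.3,[-0.0007,-0.0126,0],-0.11],
  [0.3,[-0.0007,-0.0126,0],-0.11],
  [0.3,[-0.0007,-0.0126,0],-0.11],
])

```text
time: 8.05
position: [0.511, -0.179, 0.1242]
orientation: [-0.328, 0.945, -0.001, 0.001]
wrist_force: [-0.5, 2.4, 0.6]
grip_width: 0.0298
gripper_force: 0.8
```

```bash
python3 - <<'E'
from h import *
go(.5065,-.0404,.122,58.8)
o=bot.observe()['position']-np.array([.6049,-.1,0]);print(np.hypot(*o[:2]),np.degrees(np.arctan2(o[1],o[0])))
E
```

```text
pos [ 0.511  -0.179   0.1242] yhead 128.3 turn 1.214 shift [0.0757 0.1163 0.0019] t 8.05 w 0.029793664316358954 tilt 0.14 F [-0.5  2.4  0.6]
0.12272970457798059 -139.90580208639537
```

Emit:
servo_tool([
  [0.3,[-0.003,-0.012,0],-0.1],
  [0.3,[-0.003,-0.012,0],-0.1],
  [0.3,[-0.002,-0.012,0],-0.1],
  [0.3,[0,0,0],0],
  [0.3,[0,0,-0.02],0],
  [0.3,[0,0,-0.04],0],
  [0.3,[0,0,-0.04],0],
  [0.3,[0,0,-0.04],0],
])

```text
time: 8.72
position: [0.54, -0.1979, 0.2652]
orientation: [-0.462, 0.887, -0.001, 0.0]
wrist_force: [1.5, -1.1, 0.4]
grip_width: 0.0299
gripper_force: 0.0
```

```bash
python3 - <<'E'
from h import *
go(.5,-.425,.26,90)
s=snap('top','t1');s=snap('wrist','w5')
t=load('t1')['image'][:,:,::-1]; w=s['image'][:,:,::-1]
cv2.imwrite('pics/c4.png',np.vstack([cv2.resize(t[130:260,300:470],(523,300*400//300)),cv2.resize(w[100:,:],(523,245))])[:600])
E
```

```text
pos [ 0.54   -0.1979  0.2652] yhead 145.0 turn 0.96 shift [ 0.04   -0.2271  0.0055] t 8.7167 w 0.02986453225001061 tilt 0.07 F [ 1.5 -1.1  0.4]
```

View pics/c4.png

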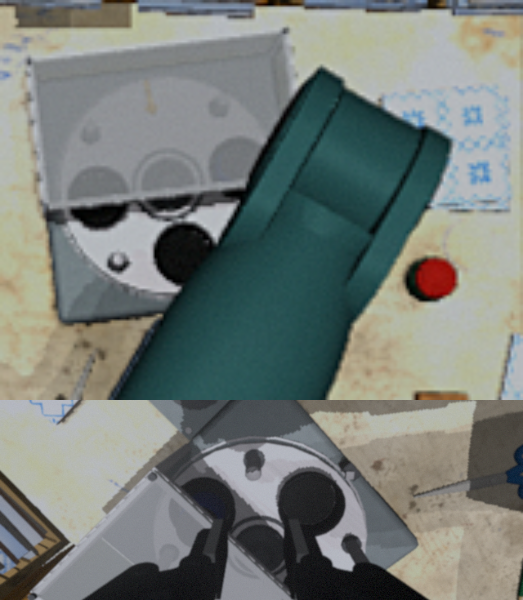

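Emit:
servo_tool([
  [-1,[0.0356,-0.0168,0],0],
  [-1,[0.0356,-0.0168,0],0],
  [-1,[0.0356,-0.0168,0],0],
  [-1,[0.0356,-0.0168,0],0],
  [-1,[0.0356,-0.0168,0],0],
  [-1,[0.0356,-0.0168,0],0],
  [-1,[0,0,0],0],
])

```text
time: 9.4
position: [0.4998, -0.4368, 0.2618]
orientation: [-0.46, 0.888, -0.001, -0.0]
wrist_force: [-0.4, -1.5, 0.0]
grip_width: 0.0852
gripper_force: 0.0
```

```bash
python3 - <<'E'
from h import *
s=snap('wrist','w6'); print(bot.observe()['qpos'].round(2))
hsv=cv2.cvtColor(s['image'],cv2.COLOR_RGB2HSV)
m=((hsv[...,0]<6)|(hsv[...,0]>174))&(hsv[...,1]>150)&(hsv[...,2]>60)
k,l,st,c=cv2.connectedComponentsWithStats(m.astype('uint8'))
for i in range(1,k):
    if st[i,4]>200:
        q=st[i]; print(q,c[i]); X=px2w(s,*c[i],.056); print(X); go(X[0],X[1],.05)
E
```

```text
[-0.84  0.51  0.37  1.43 -0.   -1.79]
[ 288  150   52   51 1949] [313.40995382 175.70754233]
[ 0.50227106 -0.43439047  0.056     ]
pos [ 0.5005 -0.4341  0.2621] yhead 144.8 turn -0.0 shift [-0.0009 -0.0015  0.2121] t 9.45 w 0.08539227830687211 tilt 0.03 F [ 0.6  0.6 -0.3]
```

```bash
python3 - <<'E'
from fit import *
s=load('t1')
# post visible at crop (119,262), far posts thru guard (91,133),(218,107), nest front (186,253)
S=170/523;c=lambda u,v:(300+u*S,130+v*130/400)
w=load('w5');C=lambda u,v:(u*640/523,100+(v-400)*300/245)
print(fit([(s,'p135',c(119,259)),(s,'p45',c(91,132)),(s,'p315',c(219,106)),(s,'ptr',c(0,0))][:3],[.6049,-.1,.1503,3.14],(3,)))
r=fit([(w,'p225',C(254,470)),(w,'p135',C(353,544))],[.6049,-.1,.1503,3.14],(3,));print(r,model(r)['n1'])
E
```

```text
res [[0.2, 0.1], [-1.0, -1.6], [0.5, -3.3]]
[ 0.6049     -0.1         0.1503      3.25016683]
res [[-0.9, 4.9], [22.4, 32.0]]
[ 0.6049     -0.1         0.1503      3.24983477] [np.float64(0.5198247903943093), np.float64(-0.12249908243790819), 0.084]
```

Emit:
servo_tool([
  [-1,[-0.001,-0.001,0.04],0],
  [-1,[0,0,0.04],0],
  [-1,[0,0,0.04],0],
  [-1,[0,0,0.04],0],
  [-1,[0,0,0.03],0],
  [-1,[0,0,0.02],0],
  [-1,[0,0,0],0],
  [-1,[0,0,0],0],
])

```text
time: 10.12
position: [0.5035, -0.4301, 0.0526]
orientation: [-0.463, 0.886, 0.0, -0.0]
wrist_force: [-0.5, -0.8, 0.4]
grip_width: 0.0856
gripper_force: 0.0
```

Emit:
servo_tool([
  [0,[0,0,0],0],
  [1,[0,0,0],0],
  [1,[0,0,0],0],
  [1,[0,0,0],0],
  [1,[0,0,0],0],
  [1,[0,0,0],0],
  [1,[0,0,0],0],
])

```text
time: 10.7
position: [0.5042, -0.4315, 0.0537]
orientation: [-0.464, 0.886, -0.001, 0.0]
wrist_force: [-1.6, 0.8, 9.3]
grip_width: 0.0526
gripper_force: 29.5
```

Emit:
servo_tool([
  [1,[0,0,-0.01],0],
  [1,[0,0,-0.03],0],
  [1,[0,0,-0.04],0],
  [1,[0,0,-0.04],0],
  [1,[0,0,-0.04],0],
  [1,[0,0,-0.02],0],
  [1,[0,0,0],0],
])

```text
time: 11.28
position: [0.5045, -0.4319, 0.238]
orientation: [-0.464, 0.886, -0.004, 0.001]
wrist_force: [0.3, 0.6, -1.5]
grip_width: 0.0524
gripper_force: 32.7
```

```bash
python3 - <<'E'
from fit import *
s=snap('top','t2'); snap('wrist','w7')
go(.520,-.1225,.23,98.6)
w=load('w7')
a=np.hstack([cv2.resize(s['image'][130:260,300:470],(400,300)),cv2.resize(w['image'],(400,300))])[:,:,::-1]
cv2.imwrite('pics/c5.png',a)
E
```

```text
pos [ 0.5037 -0.431   0.2325] yhead 145.2 turn 0.814 shift [-0.0623  0.3026  0.002 ] t 11.3833 w 0.05213000853268377 tilt 0.09 F [ 0.  -0.7 -3.3]
```

View pics/c5.png

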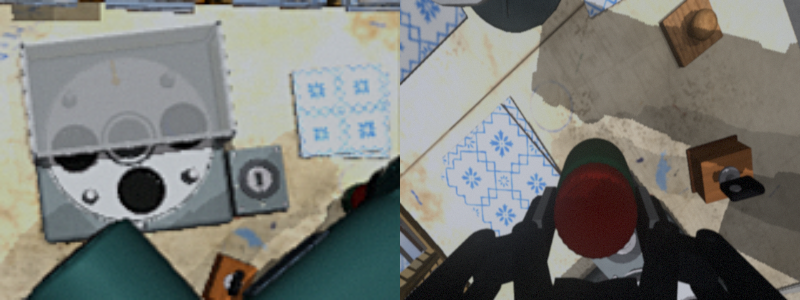

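```bash
python3 - <<'E'
from fit import *
s=load('t2');c=lambda u,v:(300+u*.425,130+v*.4333)
r=fit([(s,'p135',c(91,196)),(s,'p225',c(175,174)),(s,'p45',c(70,100)),(s,'p315',c(169,80))],[.6049,-.1,.1503,3.14],(3,));print(r,model(r)['n1'])
r=fit([(s,'p135',c(91,196)),(s,'p225',c(175,174)),(s,'p45',c(70,100)),(s,'p315',c(169,80))],[.6049,-.1,.1503,3.14],(0,1,3));print(r,model(r)['n1'])
E
```

```text
res [[-0.4, -1.0], [7.7, -0.7], [-0.8, -2.7], [0.5, -3.1]]
[ 0.6049     -0.1         0.1503      3.22693282] [np.float64(0.5193318725674371), np.float64(-0.12054496453354625), 0.084]
res [[-0.6, 0.9], [7.5, 1.0], [-1.0, -0.8], [0.2, -1.4]]
[ 0.59819983 -0.09939037  0.1503      3.22989267] [np.float64(0.5126928856280274), np.float64(-0.12018850899739517), 0.084]
```

Emit:
servo_tool([
  [1,[0,0,-0.015],0.116],
  [1,[0,0,-0.015],0.116],
  [1,[0,0,0],0.116],
  [1,[0,0,0],0.116],
  [1,[0,0,0],0.116],
  [1,[0,0,0],0.116],
  [1,[0,0,0],0.118],
  [1,[0,0,0],0],
])

```text
time: 12.05
position: [0.5031, -0.4305, 0.26]
orientation: [-0.072, 0.997, 0.001, -0.001]
wrist_force: [0.7, 0.2, -2.6]
grip_width: 0.0526
gripper_force: 32.7
```

Emit:
servo_tool([
  [1,[-0.008,0.038,0],0],
  [1,[-0.008,0.038,0],0],
  [1,[-0.008,0.038,0],0],
  [1,[-0.008,0.038,0],0],
  [1,[-0.008,0.038,0],0],
  [1,[-0.008,0.038,0],0],
  [1,[-0.007,0.038,0],0],
  [1,[-0.006,0.036,0],0],
])

```text
time: 12.72
position: [0.5179, -0.121, 0.2607]
orientation: [-0.077, 0.997, 0.0, -0.001]
wrist_force: [1.4, -0.7, -1.3]
grip_width: 0.0524
gripper_force: 32.9
```

Emit:
servo_tool([
  [1,[0,0,0.02],0],
  [1,[0,0,0.04],0],
  [1,[0,0,0.04],0],
  [1,[0,0,0],0],
  [1,[0,0,0],0],
])

```text
time: 13.13
position: [0.5173, -0.1226, 0.1607]
orientation: [-0.076, 0.997, 0.001, -0.002]
wrist_force: [-0.7, 0.3, -1.4]
grip_width: 0.0526
gripper_force: 33.6
```

```bash
python3 - <<'E'
from fit import *
w=load('w7');print(px2w(w,(598-400)*1.6,215*400/300,.2325+.0045)); # lid centre
go(.519,-.1215,.1175,98.6)
E
```

```text
[ 0.50104421 -0.43516229  0.237     ]
pos [ 0.5173 -0.1226  0.1607] yhead 98.8 turn 0.003 shift [-0.002   0.0007  0.0432] t 13.1333 w 0.05255563944770603 tilt 0.26 F [-0.7  0.3 -1.4]
```

Emit:
servo_tool([
  [1,[-0.005,0.001,0.01],0],
  [1,[0,0,0.015],0],
  [1,[0,0,0.01],0],
  [1,[0,0,0.007],0],
  [1,[0,0,0],0],
  [1,[0,0,0],0],
])

```text
time: 13.63
position: [0.5242, -0.1217, 0.1205]
orientation: [-0.075, 0.997, -0.0, 0.001]
wrist_force: [0.1, -0.7, -2.4]
grip_width: 0.0528
gripper_force: 33.7
```

Emit:
servo_tool([
  [-0.5,[0,0,0],0],
  [-0.5,[0,0,0],0],
  [-0.5,[0,0,0],0],
  [-0.5,[0,0,-0.02],0],
  [-0.5,[0,0,-0.04],0],
  [-0.5,[0.01,0,-0.04],0],
  [-0.5,[0.03,0,-0.04],0],
  [-0.5,[0.03,0,0],0],
])

```text
time: 14.3
position: [0.4611, -0.132, 0.2587]
orientation: [-0.076, 0.997, -0.002, 0.004]
wrist_force: [-0.6, -0.4, 0.6]
grip_width: 0.0642
gripper_force: 0.0
```

```bash
python3 - <<'E'
from fit import *
s=snap('wrist','w8'); go(.5,-.2,.122)
cv2.imwrite('pics/w8b.png',np.clip(s['image'][:,:,::-1]*1.4,0,255).astype('uint8'))
E
```

```text
pos [ 0.4557 -0.1316  0.2564] yhead 98.6 turn -0.0 shift [-0.0332 -0.0739  0.1347] t 14.35 w 0.0635892407552725 tilt 0.24 F [1.3 0.2 2.3]
```

View pics/w8b.png

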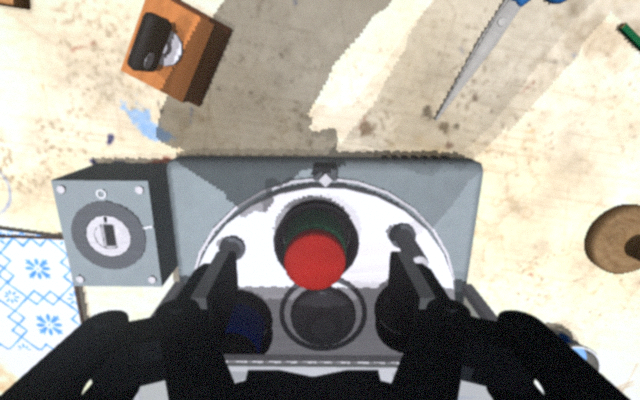

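Emit:
servo_tool([
  [0.3,[0,0,0],0.114],
  [0.3,[0,0,0],0.114],
  [0.3,[0,0,0],0.114],
  [0.3,[0,0,0],0.114],
  [0.3,[0,0,0],0.113],
  [0.3,[0,0,0],0.113],
])

```text
time: 14.85
position: [0.4592, -0.1312, 0.2533]
orientation: [0.265, 0.964, -0.0, 0.0]
wrist_force: [0.3, -0.8, -0.8]
grip_width: 0.0296
gripper_force: 0.0
```

```bash
python3 - <<'E'
from fit import *
go(.5058,-.0416,.122,59.5)
s=load('w8')
r=fit([(s,'key',(109,236)),(s,'ptr',(324,182))],[.6049,-.1,.1503,3.14],(0,1,2));print(r)
print(px2w(s,402,233,.066)[:2]-[.6049,-.1],px2w(s,232,245,.066)[:2]-[.6049,-.1])
E
```

```text
pos [ 0.4592 -0.1312  0.2533] yhead 59.2 turn -0.005 shift [0.0054 0.1008 0.1313] t 14.85 w 0.029573917960094627 tilt 0.03 F [ 0.3 -0.8 -0.8]
res [[-0.9, 0.3], [0.8, -0.2]]
[ 0.60219034 -0.09901363  0.17130742  3.14      ]
[-0.09870398  0.05696264] [-0.06207375 -0.09894785]
```

Emit:
servo_tool([
  [0.3,[0.002,0.034,0.02],0],
  [0.3,[0.002,0.034,0.02],0],
  [0.3,[0.001,0.033,0.02],0],
  [0.3,[0,0,0.03],0],
  [0.3,[0,0,0.03],0],
  [0.3,[0,0,0.011],0],
  [0.3,[0,0,0],0],
  [0.3,[0,-0.006,0],0],
])

```text
time: 15.52
position: [0.5032, -0.0462, 0.1222]
orientation: [0.262, 0.965, 0.0, -0.0]
wrist_force: [0.1, 2.6, -0.8]
grip_width: 0.0299
gripper_force: 0.7
```

Emit:
servo_tool([
  [0.3,[-0.0011,-0.0126,0],-0.11],
  [0.3,[-0.0011,-0.0126,0],-0.11],
  [0.3,[-0.0011,-0.0126,0],-0.11],
  [0.3,[-0.0011,-0.0126,0],-0.11],
  [0.3,[-0.0011,-0.0126,0],-0.11],
  [0.3,[-0.0011,-0.0126,0],-0.11],
  [0.3,[-0.0011,-0.0126,0],-0.11],
])

```text
time: 16.1
position: [0.4935, -0.1338, 0.1238]
orientation: [-0.121, 0.993, -0.0, 0.001]
wrist_force: [1.3, 2.7, -0.8]
grip_width: 0.0299
gripper_force: 1.0
```

Emit:
servo_tool([
  [0.3,[-0.0011,-0.0126,0],-0.11],
  [0.3,[-0.0011,-0.0126,0],-0.11],
  [0.3,[-0.0011,-0.0126,0],-0.11],
  [0.3,[-0.0011,-0.0126,0],-0.11],
  [0.3,[-0.0011,-0.0126,0],-0.11],
  [0.3,[-0.0011,-0.0126,0],-0.11],
  [0.3,[-0.001,-0.01,0],-0.09],
  [0.3,[0,0,0],0],
])

```text
time: 16.77
position: [0.5452, -0.2014, 0.1235]
orientation: [-0.476, 0.88, -0.001, 0.001]
wrist_force: [0.4, -0.6, 0.6]
grip_width: 0.0298
gripper_force: 0.0
```

```bash
python3 - <<'E'
from h import *
go(.506,-.0416,.25,59.5)
o=bot.observe()['position']-np.array([.6049,-.1,0]);print(np.hypot(*o[:2]),np.degrees(np.arctan2(o[1],o[0])))
E
```

```text
pos [ 0.5452 -0.2014  0.1235] yhead 146.8 turn 1.524 shift [ 0.1149  0.1174 -0.1269] t 16.7667 w 0.029821716944449846 tilt 0.17 F [ 0.4 -0.6  0.6]
0.11766721543355015 -120.4927924080854
```

Emit:
servo_tool([
  [0.3,[0,0,-0.03],0],
  [0.3,[0,0,-0.03],0],
  [0.3,[0.01,0,-0.02],0.12],
  [0.3,[0.01,0,0],0.12],
  [0.3,[0.01,0.01,0],0.12],
  [0.3,[0.01,0.01,0],0.12],
  [0.3,[0,0.01,0],0.12],
  [0.3,[0,0.01,0],0.12],
])

```text
time: 17.43
position: [0.4939, -0.1949, 0.2033]
orientation: [-0.128, 0.992, -0.001, 0.001]
wrist_force: [0.8, 0.8, 1.0]
grip_width: 0.03
gripper_force: 0.0
```

Emit:
servo_tool([
  [0.3,[0,0.01,0],0.12],
  [0.3,[0,0.01,0],0.12],
  [0.3,[0,0.01,0],0.12],
  [0.3,[0,0.01,0],0.12],
  [0.3,[0,0.01,0],0.12],
  [0.3,[0,0.01,0],0.12],
  [0.3,[0,0.01,0],0.12],
  [0.3,[0,0,0],0],
])

```text
time: 18.1
position: [0.5013, -0.1261, 0.2031]
orientation: [0.286, 0.958, 0.0, 0.001]
wrist_force: [-1.0, 0.0, 0.5]
grip_width: 0.0301
gripper_force: 0.0
```

```bash
python3 - <<'E'
from h import *
go(.5074,-.0391,.2,58)
s=snap('wrist','w9');print(w2px(s,[.5074,-.0391,.122]))
snap('top','t3')
E
```

```text
pos [ 0.5013 -0.1261  0.2031] yhead 56.8 turn -0.022 shift [0.0409 0.077  0.0031] t 18.1 w 0.030104239771949738 tilt 0.1 F [-1.   0.   0.5]
[450.57420445 144.03035272]
```

```bash
python3 - <<'E'
from fit import *
s=load('w9');g=cv2.cvtColor(s['image'],cv2.COLOR_RGB2GRAY)
c=np.array(w2px(s,[.5074,-.0391,.122])).astype(int)
b=w2px(s,[.5074,-.0391,.066]);print('base pred',b)
p=g[95:200:5,390:520:5];print(p)
E
```

```text
base pred [421.46602804 131.80983583]
[[119 123 122 123 118 120 120 118 129 129 128 130 132 128 129 130 146 148
  147 146 144 149 148 146 140 126]
 [121 118 137 162 175 169 164 164 149 142 147 135 132 130 126 131 146 145
  147 147 146 147 148 144 146 143]
 [167 143 136 123 121 119 119 118 123 120 136 145 155 180 181 149 149 150
  144 147 150 149 145 142 143 146]
 [ 88 150 176 187 191 194 192 197 196 205 215 192 160 126  96 115 181 203
  176 146 149 144 143 147 147 146]
 [211 206 208 209 210 212 213 205 202 201 218 218 214 216 213 213 199 159
  142 185 210 158 145 144 146 147]
 [212 206 204 209 125  96  84 132 196 209 217 216 215 215 219 218 216 219
  216 214 125 175 193 145 144 146]
 [208 209 209 145  84  89  81  84  84 213 215 215 218 217 216 218 219 215
  220 219 217 214 145 199 174 141]
 [210 210 204  66  65  70  66  64  68 105 207 218 215 215 218 215 214 218
  218 212 216 218 217 213 185 184]
 [210 208  99  57  62  66  64  66  71  67  65  82 150 215 217 217 215 218
  219 219 216 218 219 219 216 214]
 [207 188  98  61  65  60  62  70  65  65 143 175 166 154 215 214 215 216
  216 2
[... 527 characters left out ...]
15 216 219
  218 218 216 215 136 132 131 133]
 [219 216 215 213 218 217 215 215 215 215 217 217 218 216 217 218 218 219
  216 215 214 144 129 132 127 130]
 [215 213 218 218 218 215 219 217 216 217 218 216 213 214 217 218 216 204
  208 162 128 134 130 129 130 111]
 [218 216 217 216 215 216 217 216 217 215 219 216 216 214 212 213 199 205
  185 129 128 131 126 124  95  92]
 [217 216 218 214 215 213 215 217 217 217 218 214 215 218 211 197 189 102
  119 131 131 126  86  77  73  71]
 [216 217 219 218 218 217 215 215 218 218 219 215 214 207 199 190 111 100
  113 126 132 105  62  73  71  69]
 [217 216 217 216 214 219 216 215 215 213 215 216 199 198 137  96  97  92
  108 123  94  98  65  71  69  70]]
```

```bash
python3 - <<'E'
from fit import *
s=load('w9')
X=px2w(s,447,149,.122);print(X);d=X[:2]-[.6049,-.1];a=np.degrees(np.arctan2(d[1],d[0]));print(np.hypot(*d),a)
go(X[0],X[1],.122,a-90)
E
```

```text
[ 0.50880051 -0.04202942  0.122     ]
0.11223056436068676 148.9001480896233
pos [ 0.501  -0.1272  0.2028] yhead 57.4 turn -0.026 shift [0.0374 0.0769 0.0807] t 18.2 w 0.030004830490726154 tilt 0.07 F [1.  0.1 0.2]
```

Emit:
servo_tool([
  [0.3,[0.013,0.026,0],-0.026],
  [0.3,[0.013,0.026,0],0],
  [0.3,[0.012,0.026,0],0],
  [0.3,[0,0,0.035],0],
  [0.3,[0,0,0.035],0],
  [0.3,[0,0,0.01],0],
  [0.3,[0,0,0],0],
  [0.3,[0,-0.006,0],0],
])

```text
time: 18.87
position: [0.507, -0.0461, 0.1224]
orientation: [0.268, 0.963, 0.0, -0.0]
wrist_force: [0.2, -0.3, -0.2]
grip_width: 0.0296
gripper_force: 0.0
```

Emit:
servo_tool([
  [0.3,[-0.0011,-0.0126,0],-0.11],
  [0.3,[-0.0011,-0.0126,0],-0.11],
  [0.3,[-0.0011,-0.0126,0],-0.11],
  [0.3,[-0.0011,-0.0126,0],-0.11],
  [0.3,[-0.0011,-0.0126,0],-0.11],
  [0.3,[-0.0011,-0.0126,0],-0.11],
  [0.3,[-0.0011,-0.0126,0],-0.11],
])

```text
time: 19.45
position: [0.4961, -0.1331, 0.1239]
orientation: [-0.115, 0.993, -0.0, 0.001]
wrist_force: [0.8, 3.0, -0.2]
grip_width: 0.0298
gripper_force: 1.0
```

Emit:
servo_tool([
  [0.3,[-0.0011,-0.0126,0],-0.11],
  [0.3,[-0.0011,-0.0126,0],-0.11],
  [0.3,[-0.0011,-0.0126,0],-0.11],
  [0.3,[-0.0011,-0.0126,0],-0.11],
  [0.3,[-0.001,-0.009,0],-0.08],
  [0.3,[0,-0.005,0],-0.04],
  [0.4,[0,-0.003,0],-0.03],
  [0.5,[0,0,0],0],
])

```text
time: 20.12
position: [0.5313, -0.19, 0.1236]
orientation: [-0.397, 0.918, -0.001, 0.001]
wrist_force: [-0.5, -0.3, -0.7]
grip_width: 0.0215
gripper_force: 0.0
```

```bash
python3 - <<'E'
from h import *
go(.506,-.0416,.25,59.5)
o=bot.observe()['position']-np.array([.6049,-.1,0]);print(np.hypot(*o[:2]),np.degrees(np.arctan2(o[1],o[0])))
s=snap('wrist','w10');s=snap('scene','s10')
p=w2px(s,[.4704,-.1203,.067]).astype(int);print(p)
a=s['image'][p[1]-60:p[1]+40,p[0]-40:p[0]+93,::-1]
b=load('w10')['image'][:,:,::-1]
print(w2px(load('w10'),[.4704,-.1203,.067]))
cv2.imwrite('pics/c6.png',np.hstack([cv2.resize(a,(400,300)),cv2.resize(b,(400,300))]))
E
```

```text
pos [ 0.5313 -0.19    0.1236] yhead 136.7 turn 1.348 shift [ 0.0971  0.1147 -0.1267] t 20.1167 w 0.021450191978346557 tilt 0.16 F [-0.5 -0.3 -0.7]
0.1162760433884247 -129.25536401462267
[313 248]
[487.97429521 251.13759092]
```

Emit:
servo_tool([
  [0.5,[0,-0.003,0],-0.02],
  [0.5,[0,-0.003,0],-0.03],
  [0.6,[0,0,0],0],
  [0.6,[0,0,0],0],
  [0.6,[0,0,0],0],
  [0.6,[0,0,0],0],
])

```text
time: 20.72
position: [0.535, -0.1925, 0.1221]
orientation: [-0.419, 0.908, -0.0, 0.0]
wrist_force: [0.0, 0.2, -0.4]
grip_width: 0.0169
gripper_force: 0.3
```

```bash
python3 - <<'E'
from h import *
o=bot.observe();print(o['grip_width'],o['wrist_force']);o=o['position']-np.array([.6049,-.1,0]);print(np.hypot(*o[:2]),np.degrees(np.arctan2(o[1],o[0])))
b=snap('wrist','w11')['image'][:,:,::-1]
b=np.clip(b*1.3,0,255).astype('uint8')
cv2.imwrite('pics/c7.png',cv2.resize(b[170:370,340:600],(780,600),interpolation=cv2.INTER_CUBIC))
E
```

```text
0.016881519780105287 [ 0.00811325  0.19296547 -0.43375548]
0.11593525293286389 -127.05954132670355
```

View pics/c7.png

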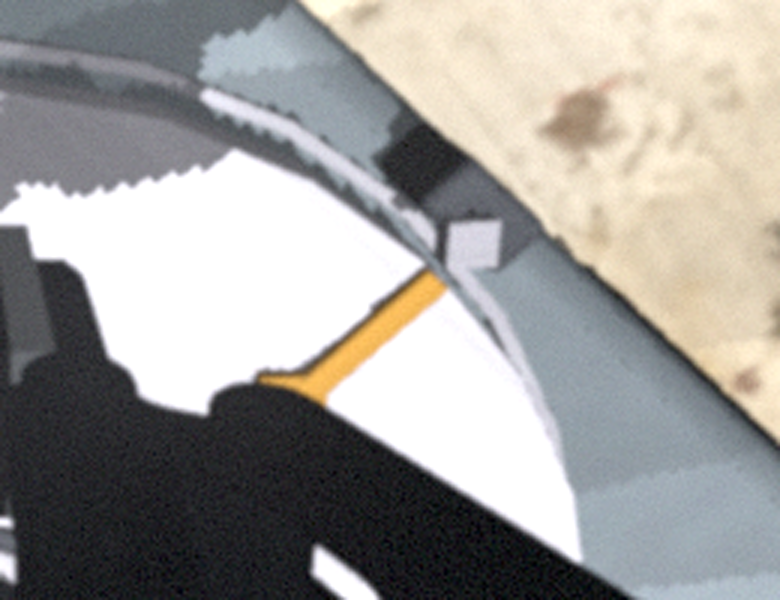

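Emit:
servo_tool([
  [0.3,[0,0,0],0],
  [0.3,[0,0,0],0],
  [0.3,[0,0,-0.02],0],
  [0.3,[0,0,-0.03],0],
  [0.3,[0,0,-0.04],0],
  [0.3,[0,0,-0.04],0],
  [0.3,[0,0,0],0],
  [0.3,[0,0,0],0],
])

```text
time: 21.43
position: [0.5359, -0.1929, 0.2539]
orientation: [-0.419, 0.908, -0.002, 0.001]
wrist_force: [-0.2, 0.2, -0.8]
grip_width: 0.0298
gripper_force: 0.0
```

Emit:
servo_tool([
  [0,[0.035,0.016,0],0.12],
  [0,[0.035,0.01,0],0.12],
  [0,[0.035,0.01,0],0.12],
  [0,[0.035,0,0],0.12],
  [0,[0.03,0,0],0.12],
  [0,[0.01,0,0],0.12],
  [0,[0,0,0],0.12],
  [0,[0,0,0],0],
])

```text
time: 22.1
position: [0.3643, -0.2682, 0.2511]
orientation: [-0.008, 1.0, 0.001, -0.0]
wrist_force: [0.1, -0.7, 0.1]
grip_width: 0.0427
gripper_force: 0.0
```

```bash
python3 - <<'E'
from fit import *
go(.371,-.27,.22,90)
s=snap('wrist','w12');im=s['image'];hsv=cv2.cvtColor(im,cv2.COLOR_RGB2HSV)
m=((hsv[...,0]>5)&(hsv[...,0]<16)&(hsv[...,1]>150)&(im[...,0]>70)).astype('uint8')
k,l,st,c=cv2.connectedComponentsWithStats(m)
for i in range(1,k):
    if st[i,4]>400: print(st[i],c[i].round())
print(w2px(s,[.371,-.27,.046]))
t=load('t3');tt=snap('top','t4')
E
```

```text
pos [ 0.3643 -0.2682  0.2511] yhead 91.0 turn 0.017 shift [-0.0067 -0.0019  0.0311] t 22.1 w 0.042671083775987995 tilt 0.08 F [ 0.1 -0.7  0.1]
[311.59191434 177.83655864]
```

```bash
python3 - <<'E'
from h import *
b=load('w12')['image'][:,:,::-1]
b=np.clip(b*2.2,0,255).astype('uint8')
cv2.imwrite('pics/c8.png',cv2.resize(b[60:260,190:450],(780,600),interpolation=cv2.INTER_CUBIC))
E
```

```text
(no output)
```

View pics/c8.png

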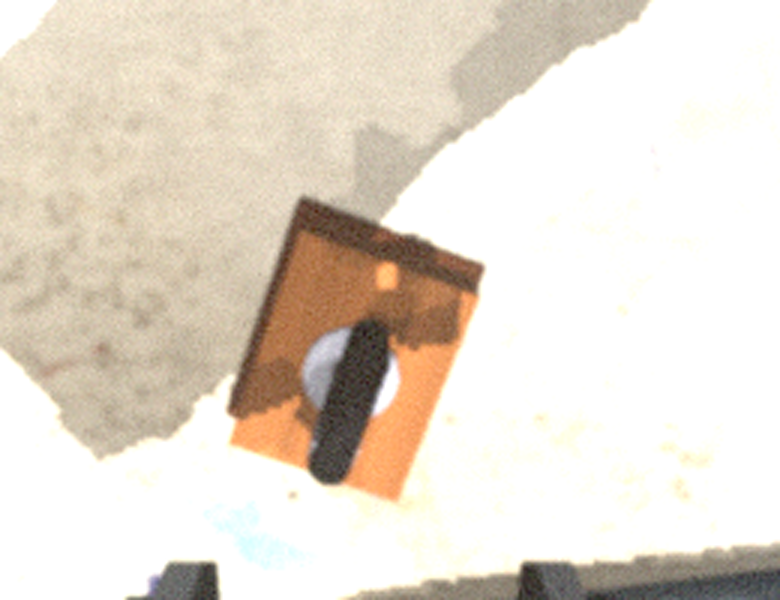

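```bash
python3 - <<'E'
from h import *
s=load('w12');f=lambda u,v,z:px2w(s,190+u/3,60+v/3,z)
C=[f(*p,.046) for p in [(300,232),(478,292),(398,500),(230,442)]]
for a in C: print(a.round(4))
print('centre',np.mean(C,0),'collar',f(351,373,.051))
for a,b in[(1,2),(0,3)]: d=C[b]-C[a];print(np.hypot(*d[:2]),np.degrees(np.arctan2(d[1],d[0])))
d=C[1]-C[0];print(np.hypot(*d[:2]),np.degrees(np.arctan2(d[1],d[0])))
A=f(370,338,.095);B=f(330,472,.095);d=B-A;print('bow',(A+B)/2,np.hypot(*d[:2]),np.degrees(np.arctan2(d[1],d[0])))
c=np.mean(C,0);go(c[0],c[1],.08,90-17.6+0)
E
```

```text
[ 0.334  -0.2899  0.046 ]
[ 0.3512 -0.236   0.046 ]
[ 0.4193 -0.2585  0.046 ]
[ 0.4005 -0.3121  0.046 ]
centre [ 0.37625541 -0.27414617  0.046     ] collar [ 0.37595707 -0.2741165   0.051     ]
0.0716942982075766 -18.344578501599088
0.07010220605476497 -18.470338290509986
0.056649581490710074 72.31987267969437
bow [ 0.37336217 -0.27388265  0.095     ] 0.03870522530641089 -15.237550480413288
pos [ 0.3652 -0.268   0.2512] yhead 91.6 turn 0.336 shift [-0.0126 -0.0027  0.1712] t 22.2 w 0.04240075058231893 tilt 0.07 F [ 1.  -0.6 -0.4]
```

Emit:
servo_tool([
  [0,[0,0,0],0.113],
  [0,[0,0,0],0.113],
  [0,[0,0,0],0.113],
  [0,[-0.012,-0.003,0.02],0],
  [0,[0,0,0.04],0],
  [0,[0,0,0.04],0],
  [0,[0,0,0],0],
  [0,[0,0,0],0],
])

```text
time: 22.87
position: [0.3753, -0.2737, 0.1513]
orientation: [0.155, 0.988, 0.001, -0.002]
wrist_force: [0.9, 0.2, 0.5]
grip_width: 0.0428
gripper_force: 0.0
```

```bash
python3 - <<'E'
from h import *
go(.376,-.274,.085,71.8)
E
```

```text
pos [ 0.3753 -0.2737  0.1513] yhead 72.2 turn 0.006 shift [-0.001  -0.0002  0.0663] t 22.8667 w 0.042772153141471723 tilt 0.23 F [0.9 0.2 0.5]
```

Emit:
servo_tool([
  [0,[-0.001,0,0.03],0.006],
  [0,[0,0,0.025],0],
  [0,[0,0,0.011],0],
  [0,[0,0,0],0],
  [0.3,[0,0,0],0],
  [1,[0,0,0],0],
  [1,[0,0,0],0],
  [1,[0,0,0],0],
], force=45)

```text
time: 23.53
position: [0.3778, -0.2757, 0.0878]
orientation: [0.159, 0.987, -0.001, 0.001]
wrist_force: [1.4, 3.6, 9.8]
grip_width: 0.0115
gripper_force: 46.0
```

Emit:
servo_tool([
  [1,[0,0,0],0],
  [1,[0,0,0],0],
  [1,[0,0,0],0],
  [1,[0,0,0],0],
])

```text
time: 23.87
position: [0.3778, -0.2757, 0.0878]
orientation: [0.159, 0.987, -0.001, 0.001]
wrist_force: [1.8, 2.6, 9.9]
grip_width: 0.0108
gripper_force: 46.0
```

```bash
python3 - <<'E'
from h import *
go(.376,-.274,.085,71.8);print(bot.observe()['torque'])
E
```

```text
pos [ 0.3778 -0.2757  0.0878] yhead 71.7 turn -0.003 shift [0.0022 0.001  0.0028] t 23.8667 w 0.010812138134717472 tilt 0.18 F [1.8 2.6 9.9]
[ 0.74379461 -0.21749918 -0.01844747]
```

Emit:
servo_tool([
  [1,[0,0,-0.01],0],
  [1,[0,0,-0.02],0],
  [1,[0,0,-0.03],0],
  [1,[0,0,-0.04],0],
  [1,[0,0,-0.04],-0.117],
  [1,[0,0,-0.02],-0.117],
  [1,[0,0,0],-0.117],
  [1,[0,0,0],-0.117],
])

```text
time: 24.53
position: [0.3773, -0.2757, 0.2487]
orientation: [-0.077, 0.997, -0.002, 0.001]
wrist_force: [0.0, -0.1, -0.8]
grip_width: 0.0115
gripper_force: 44.6
```

```bash
python3 - <<'E'
from h import *
go(.50,-.22,.25,98.6);print(bot.observe()['gripper_force'])
E
```

```text
pos [ 0.3773 -0.2757  0.2487] yhead 98.8 turn 0.003 shift [-0.1296  0.0367 -0.0011] t 24.5333 w 0.011480811008949857 tilt 0.26 F [ 0.  -0.1 -0.8]
44.626402258872986
```

Emit:
servo_tool([
  [1,[-0.035,0.009,0],0],
  [1,[-0.035,0.009,0],0],
  [1,[-0.035,0.009,0],0],
  [1,[-0.025,0.009,0],0],
  [1,[0,0,0],0],
  [1,[0,0,0],0],
])

```text
time: 25.03
position: [0.5009, -0.2198, 0.2467]
orientation: [-0.075, 0.997, -0.0, 0.0]
wrist_force: [-0.0, 0.5, 0.1]
grip_width: 0.0115
gripper_force: 44.6
```

```bash
python3 - <<'E'
from h import *
go(.54,-.3075,.25,98.6)
s=snap('wrist','w13');im=s['image'];g=cv2.cvtColor(im,cv2.COLOR_RGB2GRAY)
p=w2px(s,[.5415,-.3075,.079]);print('pred',p)
u,v=p.astype(int);x0,y0=u-60,v-60
sub=cv2.resize(g[y0:v+60,x0:u+60],None,fx=3,fy=3,interpolation=cv2.INTER_CUBIC)
for rmin,rmax in[(15,35),(35,60),(60,130)]:
    c=cv2.HoughCircles(cv2.GaussianBlur(sub,(7,7),2),cv2.HOUGH_GRADIENT,1,40,param1=60,param2=25,minRadius=rmin,maxRadius=rmax)
    if c is not None:
        for a in c[0][:4]: q=(x0+a[0]/3,y0+a[1]/3);print(q,a[2]/3,px2w(s,*q,.079))
np.set_printoptions(linewidth=200);print(g[v-30:v+31:3,u-36:u+37:3])
E
```

```text
pos [ 0.5009 -0.2198  0.2467] yhead 98.6 turn -0.0 shift [-0.0256 -0.0926 -0.0032] t 25.0333 w 0.011463218082261537 tilt 0.04 F [-0.   0.5  0.1]
pred [204.1768525  211.89498165]
(np.float64(204.83333206176758), np.float64(213.16666793823242)) 16.733334 [ 0.54255606 -0.30688086  0.079     ]
(np.float64(204.5), np.float64(216.5)) 21.800001 [ 0.54559565 -0.30697131  0.079     ]
[[ 84  82  80  80  75  64  60  61  58  54  52  55  57  55  55  51  56  58  68  78  76  74  79  80  79]
 [114  82  80  72  59  60  55  57  56  58  55  57  57  55  51  55  49  55  52  70  77  77  79  75  76]
 [126 105  72  59  62  64  52  58  58  53  52  56  59  55  56  58  59  60  54  54  55  73  76  82  79]
 [128 103  80  66  55  59  60  53  58  53  54  54  57  54  56  55  59  55  61  52  56  59  75  79  79]
 [118  87  86  84  68  60  56  56  59  66  80  73  76  69  58  53  54  52  53  49  57  52  59  80  79]
 [ 97  89  89  90  91  76  66  80 108 111 111  48 107 113 106  80  61  55  55  56  54  59  52  69  78]
 [ 91  87  89  83  87  82 144 126 109 108 106  58 107 109 105 109  96  60  54  49  54  55  52  61  77]
 
[... 741 characters left out ...]
 157 172 173 137 173 134  61  57  58 105 113 104 105 104  90  57  58  54  56  53]
 [ 94  87  87  94  93 101 173 177 174 149 131 119 115 117 121 127 131 105 107  63  56  56  54  57  54]
 [109  85  87  90  83  88 114 175 172 175 167 156 152 153 164 175 170 130  84  59  55  54  59  57  76]
 [129 101  86  90  89  89  88 104 161 174 174 173 172 175 173 173 167 129  83  58  58  57  60  83 117]
 [129 124  91  87  90  87  88  86  85 123 164 170 178 177 165 152 106  86  85  82  81  68  85  94 129]
 [129 130 123  91  87  89  90  89  85  86  88  85  94  91  87  86  88  84  88  84  86  87  93 129 132]
 [129 128 133 127  99  86  87  88  90  88  85  87  87  88  89  88  90  90  82  87  87  95 122 129 124]]
```

```bash
python3 - <<'E'
from h import *
s=load('w13');X=px2w(s,204,214.3,.079);print(X)
go(X[0],X[1],.165,98.6)
E
```

```text
[ 0.5436787  -0.30751323  0.079     ]
pos [ 0.5001 -0.2203  0.2467] yhead 98.5 turn -0.002 shift [-0.0301 -0.0927  0.0818] t 25.0833 w 0.01091311357500609 tilt 0.04 F [ 0.3  0.3 -0.7]
```

Emit:
servo_tool([
  [1,[-0.011,-0.031,0],0],
  [1,[-0.011,-0.031,0],0],
  [1,[-0.01,-0.031,0],0],
  [1,[0,0,0.03],0],
  [1,[0,0,0.03],0],
  [1,[0,0,0.015],0],
  [1,[0,0,0],0],
  [1,[0,0,0],0],
])

```text
time: 25.75
position: [0.5444, -0.3082, 0.1717]
orientation: [-0.073, 0.997, 0.0, -0.0]
wrist_force: [-0.1, -0.1, 0.3]
grip_width: 0.0113
gripper_force: 44.7
```

```bash
python3 - <<'E'
from h import *
go(.5437,-.3075,.122,98.6)
E
```

```text
pos [ 0.5444 -0.3082  0.1717] yhead 98.4 turn -0.004 shift [0.0006 0.0008 0.0497] t 25.75 w 0.011346164445128303 tilt 0.03 F [-0.1 -0.1  0.3]
```

Emit:
servo_tool([
  [1,[-0.0015,0,0.015],0],
  [1,[0,0,0.008],0],
  [1,[0,0,0.004],0],
  [1,[0,0,0.004],0],
  [1,[0,0,0.003],0],
  [1,[0,0,0],0],
])

```text
time: 26.25
position: [0.5468, -0.3075, 0.137]
orientation: [-0.074, 0.997, -0.0, -0.0]
wrist_force: [0.7, -0.2, -1.3]
grip_width: 0.0113
gripper_force: 44.7
```

```bash
python3 - <<'E'
from h import *
go(.5437,-.3075,.122,98.6);print(bot.observe()['torque'])
E
```

```text
pos [ 0.5468 -0.3075  0.137 ] yhead 98.4 turn -0.003 shift [0.003  0.0005 0.015 ] t 26.25 w 0.011257260709089037 tilt 0.0 F [ 0.7 -0.2 -1.3]
[-0.03127679 -0.02155357 -0.0371039 ]
```

Emit:
servo_tool([
  [1,[0,0,0.004],0],
  [1,[0,0,0.004],0],
  [1,[0,0,0.003],0],
  [1,[0,0,0.002],0],
  [1,[0,0,0.002],0],
  [1,[0,0,0.001],0],
  [1,[0,0,0],0],
])

```text
time: 26.83
position: [0.5468, -0.3075, 0.1207]
orientation: [-0.074, 0.997, 0.0, -0.0]
wrist_force: [-0.2, -1.0, 0.3]
grip_width: 0.0113
gripper_force: 44.7
```

Emit:
servo_tool([
  [1,[0,-0.0002,0],0.12],
  [1,[0,-0.0002,0],0.12],
  [1,[0,-0.0002,0],0.12],
  [1,[0,-0.0002,0],0.12],
  [1,[0,-0.0002,0],0.12],
  [1,[0,-0.0002,0],0.12],
  [1,[0,-0.0002,0],0.12],
  [1,[0,0,0],0],
])

```text
time: 27.5
position: [0.5464, -0.3091, 0.121]
orientation: [0.342, 0.94, -0.0, -0.0]
wrist_force: [-1.7, -0.3, -0.3]
grip_width: 0.0112
gripper_force: 44.7
```

Emit:
servo_tool([
  [1,[0,-0.0002,0],0.12],
  [1,[0,-0.0002,0],0.12],
  [1,[0,-0.0002,0],0.12],
  [1,[0,-0.0002,0],0.12],
  [1,[0,-0.0002,0],0.1],
  [1,[0,0,0],0],
])

```text
time: 28.0
position: [0.5454, -0.3096, 0.121]
orientation: [0.595, 0.804, -0.0, -0.0]
wrist_force: [-3.7, -0.8, 0.4]
grip_width: 0.0109
gripper_force: 44.8
```

```bash
python3 - <<'E'
from h import *
go(.5437,-.3075,.122,98.6);o=bot.observe();print(o['torque'],o['qpos'])
E
```

```text
pos [ 0.5454 -0.3096  0.121 ] yhead 17.0 turn -1.424 shift [ 0.0013  0.0023 -0.001 ] t 28.0 w 0.010935213099134684 tilt 0.05 F [-3.7 -0.8  0.4]
[-0.41464859  0.84311486  0.04186935] [-6.45797289e-01  4.99758415e-01 -3.90091127e-02  1.03242010e+00
 -7.56749253e-04  6.27834846e-01]
```

Emit:
servo_tool([
  [1,[0,0,0],0.05],
  [1,[0,0,0],0.05],
  [1,[0,0,0],0],
])

```text
time: 28.25
position: [0.5452, -0.3096, 0.121]
orientation: [0.632, 0.775, -0.001, -0.0]
wrist_force: [-5.2, -1.5, 0.8]
grip_width: 0.0115
gripper_force: 45.0
```

```bash
python3 - <<'E'
from h import *
go(.5437,-.3075,.122,98.6);o=bot.observe();print(o['torque'])
E
```

```text
pos [ 0.5452 -0.3096  0.121 ] yhead 11.6 turn -1.519 shift [ 0.0012  0.0023 -0.001 ] t 28.25 w 0.011500479942999981 tilt 0.07 F [-5.2 -1.5  0.8]
[-0.41306923  1.18412271  0.12111674]
```

Torque is rising; a little further, to the stop.

Emit:
servo_tool([
  [1,[0,0,0],0.05],
  [1,[0,0,0],0.05],
  [1,[0,0,0],0.05],
  [1,[0,0,0],0],
])

```text
time: 28.58
position: [0.545, -0.3093, 0.121]
orientation: [0.688, 0.726, -0.001, -0.001]
wrist_force: [-7.3, -0.7, 2.5]
grip_width: 0.0109
gripper_force: 48.8
```

```bash
python3 - <<'E'
from h import *
go(.5437,-.3075,.122,98.6);o=bot.observe();print(o['torque'])
E
```

```text
pos [ 0.545  -0.3093  0.121 ] yhead 3.0 turn 1.474 shift [-0.001 -0.002 -0.001] t 28.5833 w 0.010914338162486254 tilt 0.09 F [-7.3 -0.7  2.5]
[-0.23184272  1.67796326  0.97163528]
```

Emit:
servo_tool([
  [1,[0,0,0],-0.06],
  [1,[0,0,0],0],
  [0.3,[0,0,0],0],
  [0.3,[0,0,0],0],
  [0.3,[0,0,0],0],
  [0.3,[0,0,0],0],
  [0.3,[0,0,-0.02],0],
  [0.3,[0,0,-0.02],0],
])

```text
time: 29.25
position: [0.5454, -0.309, 0.1606]
orientation: [0.667, 0.745, 0.0, -0.001]
wrist_force: [-0.1, -1.4, 0.2]
grip_width: 0.0297
gripper_force: 0.0
```

Emit:
servo_tool([
  [0.3,[0,0,-0.04],0],
  [0.3,[0,0,-0.04],0],
  [0.3,[0,0,-0.03],0],
  [0.3,[0,0.03,0],0],
  [0.3,[0,0.03,0],0],
  [0.3,[0,0.03,0],0],
  [0.3,[0,0.03,0],0],
  [0.3,[0,0,0],0],
])

```text
time: 29.92
position: [0.669, -0.2954, 0.2687]
orientation: [0.667, 0.745, 0.0, -0.001]
wrist_force: [0.6, 0.2, -1.2]
grip_width: 0.0297
gripper_force: 0.0
```

```bash
python3 - <<'E'
from fit import *
go(.5437,-.3075,.122)
s=snap('wrist','w14');im=s['image']
# numeric checks: key bow top, index bar
p=w2px(s,[.5437,-.3075,.124]);print('key top pred',p, 'ptr',w2px(s,[.4704,-.1203,.067]))
hsv=cv2.cvtColor(im,cv2.COLOR_RGB2HSV)
m=(hsv[...,0]>14)&(hsv[...,0]<24)&(hsv[...,1]>150)&(hsv[...,2]>120)
k,l,st,c=cv2.connectedComponentsWithStats(m.astype('uint8'))
for i in range(1,k):
    if st[i,4]>60: print(st[i],c[i].round(1),px2w(s,*c[i],.062))
g=cv2.cvtColor(im,cv2.COLOR_RGB2GRAY);u,v=p.astype(int)
np.set_printoptions(linewidth=200)
if 40<u<600 and 40<v<360: print(g[v-48:v+49:6,u-60:u+61:6])
t=snap('top','t5')['image'];h2=cv2.cvtColor(t,cv2.COLOR_RGB2HSV)
m=(h2[...,0]>12)&(h2[...,0]<26)&(h2[...,1]>130)&(h2[...,2]>110);m[:, :330]=0;m[:,390:]=0;m[:190]=0;m[235:]=0
yx=np.argwhere(m);print(len(yx),yx.mean(0) if len(yx) else '')
if len(yx): print(px2w(load('t5'),yx[:,1].mean(),yx[:,0].mean(),.062))
E
```

```text
pos [ 0.669  -0.2954  0.2687] yhead 6.4 turn -0.0 shift [ 0.0017 -0.1259  0.1467] t 29.9167 w 0.029733598110319573 tilt 0.07 F [ 0.6  0.2 -1.2]
key top pred [145.88927181 185.07021529] ptr [ 75.62288041 -83.88062017]
[[ 89  80  86  89  70  86  69  67  69  66  57  57  59  42  43  45  54  68  70  71  69]
 [ 90  93  91  90  61  67  64  66  64  67  49  43  38  35  45  42  44  47  54  72  70]
 [ 84  88  84  77  64  66  63  65  67  51  43  41  36  37  29  37  40  49  46  51  70]
 [ 87  90  87  73  76  68  67  64  65  41  41  28  15  21  58  68  82  45  49  43  66]
 [ 82  81  86  74  79  66  65  69  63  18  17   8  13  13  54  70  56  86  46  45  40]
 [ 87  86  83  81  88  67  67  69  53  27  30  20  26  12  42  77  94  82  49  48  49]
 [131  93  89  89  88  69  84  72  64  33  25  18  17  26  46  47  83  63  76  49  46]
 [143 137 111  93  93  72  71  89  66  45  18  25  22  12  25  53  76  73  75  46  45]
 [131 131 140 136  91  86  67  73  70  50  19  27  25  13  18  66  69  92  47  47  46]
 [144 142 146 138 148 126  68  71  62  63  29  24  20  42  19  62  72  52  47  46  48]
 [154 137 147 155 146 147  66  69  69  70  34  29  33  43  25  42  43  41  48  42  70]
 [155 152 140 155 157 140  72  71  70  70  64  27  25  46  36  43  44  49  53  69  67]
 [148 152 161 157 159 155  93  90  67  69  71  36  32  53  69  62  67  64  68  73  68]
 [144 152 159 156 162 150 136  76  71  69  70  75  71  73  71  71  72  66  68  70  71]
 [150 147 158 159 162 160 163 154 159 156 159 132 160 161 151 157 102  95  95  98 100]
 [157 161 151 163 164 162 157 153 142 159 155 153 157 157 153 151 154 125  96  98  98]
 [161 157 159 158 161 161 162 146 142 156 160 144 153 156 153 149 150 153 150  96  94]]
17 [218.47058824 357.23529412]
[ 0.49611612 -0.11304622  0.062     ]
```

Emit:
servo_tool([
  [0.3,[0,0,0],0],
  [0.3,[0,0,0],0],
  [0.3,[0,0,0],0],
])

```text
time: 30.27
position: [0.6642, -0.2967, 0.2717]
orientation: [0.668, 0.744, 0.0, 0.0]
wrist_force: [-0.3, -0.6, 1.0]
grip_width: 0.0298
gripper_force: 0.0
```

```bash
python3 -c "
from bench import bot
print(bot.close_job())"
```

```text
the job is handed in; nothing more can be done
None
```

I put both loose jars (cobalto and verdete) in nests, lined the index bar up with the pointer, turned the key clockwise to its stop, left it in the switch, and handed the job in. The hand-in returned no verdict, so success is not confirmed.

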